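# Lock the swing clamp with the square key

### The job

Take the square key with the flat wing handle out of the wooden stand and push it fully down into the recessed square socket of the swing clamp on the weld fixture. Turn it clockwise (seen from above) until the clamp arm lies over the casting and comes to its stop, then let go and leave the key standing in the socket. Leave the round pin with the round head in the stand.

Things in the scene. Friction and masses are not known exactly. Their poses are not given: they have to be found in the camera images.
- key_head (a point): Centre of the loose square key's wing handle: dark steel, 60 mm long (x), 18 thick (y), 34 high (z up). Below it a 16 mm square shank, flats along x and y, 80 mm long, last 10 mm tapered to 8 mm; 0.25 kg. The tip is 97 mm below this point. It stands in one of 2 holes (18 mm square, 35 deep, floor 10 mm above the table) of a wooden stand 70x160x45 mm, wing along the stand.
- pin_head (a point): Centre of the head of the round pin: head 38 mm across, 34 high, dark steel, on a 16 mm round shank; as tall as the square key. It stands in the stand's other hole, 80 mm from the key, and must stay there.
- socket (a point): Centre of the socket's mouth on top of the clamp's 8-sided steel turret (52 mm wide), 75 mm above the table; z up. The mouth, 34 mm square, slopes in to a 19 mm square hole 12 mm down; floor 45 mm below the mouth. Fully in, key_head is 52 mm above this point. x points along the clamp arm (106 mm long), flats lie along x and y; turns with the arm. The key fits in any of 4 quarter turns.
- clamp (a joint): Clamp angle, rad, growing clockwise from above. Starts at 0 to 0.15, arm aside; at the stop, 1.047 (60 degrees), the arm lies over the grey casting in the nest, 90 mm from the axis (52 mm across, top 55 mm above the table). Friction 0.08 N m; stays where left. The key has 12 degrees of play each way in the socket, so turn the handle that much further.

How it is judged:
By the outcome, as a careful person would: the job done as asked, in the order asked, and still so for the second after the job is handed in, with the robot touching nothing.
It also fails if it takes over 51 s, if anything falls off the work surface, if the arm or the gripper's body presses on something with over 40 N, if the wrist force passes 120 N, or if a joint passes its speed limit or range.

### The arm

A 6-joint arm with a two-finger parallel gripper is mounted at the origin on a cart in front of the work surface, level with it; the furniture and walls round the work are solid. World frame = base frame: x ahead of the robot, y to its left, z up, the work surface at z = 0. Lengths are in m, angles in rad, forces in N, time in s.
With the tool pointing down it reaches from about 0.375 to 0.9 m from the base axis. Payload 3.1 kg.
Tool frame: the origin (TCP) lies at the very end of the fingers, on their centre line; the grasp point (between the pads) lies 19 mm behind it; z points along the fingers, y is the direction in which the jaws open and shut (so a half turn about z gives the same grasp; the last joint's range is limited). The gripper opens to 87 mm and grips with 3 to 60 N. Pads are 19 mm wide; open, the fingers measure 117 mm over their backs; the gripper's body (75 mm by 190 mm) begins 51 mm behind the grasp point.
Start: joints at [0.98, 0.527, 1.433, -0, 1.181, -0.178], TCP at [0.251, 0.572, 0.223] pointing down, gripper open.
Joint ranges: [-3.08, 3.08], [-0.75, 2.2], [0.22, 2.44], [-1.43, 4.57], [0, 2.65], [-2.85, 2.85]. Speed limits (rad/s): [2.79, 2.79, 3.14, 3.14, 3.14, 3.14].

### API

Orientations are given as a unit quaternion [x, y, z, w].
In Python, from rig import robot, optics gives the robot as it stands.
- The arm moves only by the shell command python3 -m inch 'ROWS' [FORCE]. ROWS is JSON, a list of rows, each an object of numbers: "ax", "ay", "az": the turn, a rotation vector about the tool's x, y, z in rad; "dx", "dy", "dz": the shift along the tool's x, y, z in mm; "gripper": the opening in per cent of the stroke, from 0 (shut) to 100 (fully open). In form: [{"ax": .., "ay": .., "az": .., "dx": .., "dy": .., "dz": .., "gripper": ..}, ...]. A call has 1 to 8 rows; each row shifts and turns the commanded pose from where the row before left it, along the tool's axes as they then stand; what a row does not reach is not made up. A row lasts 1/10 s, in which the tool goes at most 50 mm and 8.59 degrees, less where a joint would pass 70% of its speed; a pose out of reach is approached as far as the arm can. A call with a gripper value outside its range is refused whole. The fingers move at their own pace and stop on an object; FORCE is the grip in N (left out, the last holds). Time passes only in rows, so rows that do not move let the fingers close. It gives the time, the measured TCP pose, the force and the opening at its end, in the units of the state.
- robot.get_obs(): the state, without advancing time (a new reading comes with each control period).
- optics.camera(name): name is "side" or "top" or "wrist"; returns a dict with "img" (400x640x3 uint8, red, green, blue), "depth" (400x640 float32, m along the optical axis (not along the pixel's ray), 0 where there is no reading), "camera_matrix" (3x3 intrinsics, pixels), "k1" (the pictures are not rectified: a ray, as slopes to the right and down, at radius r is drawn at 1 + k1 r^2 times it, then the intrinsics apply), "position" and "attitude" of the camera in the world. Camera axes: x right, y up, looking along -z (the intrinsics and any distortion apply to the point x, -y, -z); pixel columns grow to the right and rows downward; lengths in m; the calibration is good to about 2 mm. A picture is of the moment at which its call begins.
- robot.hand_in(): hands the job in, once; it reports no verdict.
The state is a dict: "time": time; "q": joint angles; "joint_velocities": joint speeds; "joint_torque": joint torques, N m; "position": TCP position; "tool_rot": TCP orientation; "ft_force": force on the tool from outside, world axes, zero at the start; "moment": the same for the moment, N m; "grip_width": finger opening in m.
Only numpy, scipy, OpenCV 4.12 (cv2) and the standard library are available. Lean on these libraries where they do the work, as an engineer would, in place of code of your own. Each camera call takes 0.05 s, during which the arm holds its last target.

## Working session

There is one attempt and no reset: what is moved stays moved. The work goes in short steps, Python scripts to look and compute and a shell command to move; the robot and the scene stay as the last step left them, time stands still between calls to the robot, and variables do not carry over. Pictures are saved under pics/ and viewed, and the job is handed in when it is done.

```bash
ls; mkdir -p pics; cat > h.py <<'E'
import numpy as np, cv2
from rig import robot, optics
from scipy.spatial.transform import Rotation as R
def snap(n,tag):
    c=optics.camera(n); cv2.imwrite(f'pics/{tag}.png',c['img'][:,:,::-1]); np.savez(f'pics/{tag}.npz',**{k:np.array(v) for k,v in c.items()}); return c
def load(tag): return dict(np.load(f'pics/{tag}.npz'))
def rays(c,uv):
    uv=np.asarray(uv,float).reshape(-1,2);K=c['camera_matrix'];k1=float(c['k1'])
    d=np.stack([(uv[:,0]-K[0,2])/K[0,0],(uv[:,1]-K[1,2])/K[1,1]],1);s=d.copy()
    for _ in range(20): s=d/(1+k1*(s**2).sum(1,keepdims=True))
    v=np.stack([s[:,0],-s[:,1],-np.ones(len(s))],1)
    return att(c).apply(v)
def att(c):
    a=np.array(c['attitude']); return R.from_quat(a) if a.size==4 else R.from_matrix(a.reshape(3,3))
def onz(c,uv,z):
    r=rays(c,uv);p=np.array(c['position']);return p+r*((z-p[2])/r[:,2])[:,None]
def dep(c,uv):
    uv=np.asarray(uv).reshape(-1,2).astype(int);d=c['depth'][uv[:,1],uv[:,0]];return np.array(c['position'])+rays(c,uv)*d[:,None]
def tri(c1,u1,c2,u2):
    a=rays(c1,u1)[0];b=rays(c2,u2)[0];p=np.array(c1['position']);q=np.array(c2['position'])
    t=np.linalg.lstsq(np.stack([a,-b],1),q-p,rcond=None)[0];x=p+a*t[0];y=q+b*t[1];return (x+y)/2,np.linalg.norm(x-y)
E
python3 - <<'E'
from h import *
for n in ['side','top','wrist']:
    c=snap(n,n+'0');print(n,c['position'],c['attitude'],c['k1'],c['camera_matrix'].tolist() if hasattr(c['camera_matrix'],'tolist') else c['camera_matrix'])
print(robot.get_obs())
E
```

```text
pics
side [0.41063641 0.81206191 0.45413149] [-0.03921964  0.54346942  0.83539025 -0.07229068] 0.03568976135860365 [[446.73512781948455, 0.0, 318.4023021367497], [0.0, 446.73512781948455, 200.79177229309096], [0.0, 0.0, 1.0]]
top [0.37682174 0.04199515 0.92650968] [ 0.06310748 -0.06521788 -0.69624892  0.71204039] -0.005982538273201239 [[437.2022666707409, 0.0, 314.149866805201], [0.0, 437.2022666707409, 196.37199216358684], [0.0, 0.0, 1.0]]
wrist [0.17736231 0.6042243  0.38349626] [-0.12314406 -0.08004273  0.54147282  0.82778976] -0.006254105171309919 [[323.52029733967845, 0.0, 324.50406678526656], [0.0, 323.52029733967845, 199.1322414485067], [0.0, 0.0, 1.0]]
{'time': 0.15, 'q': array([ 9.79482421e-01,  5.28273374e-01,  1.43360014e+00,  7.34634559e-06,
        1.18139092e+00, -1.78488286e-01]), 'joint_velocities': array([-0.00092252, -0.00097426, -0.00509441,  0.00019141,  0.00059268,
        0.00039811]), 'joint_torque': array([ 3.37964366e-04, -4.40432489e+01, -1.76842618e+01,  6.33864803e-02,
        5.52386802e-02, -1.09622886e-04]), 'position': array([0.25039933, 0.57204146, 0.22178617]), 'tool_rot': array([ 2.04951480e-01,  9.78771777e-01, -7.73455587e-04, -3.16997357e-04]), 'ft_force': array([0.83121808, 0.50394884, 0.29411071]), 'moment': array([-0.01786127,  0.05890943, -0.04756576]), 'grip_width': 0.0867355209578412}
```

View pics/side0.png

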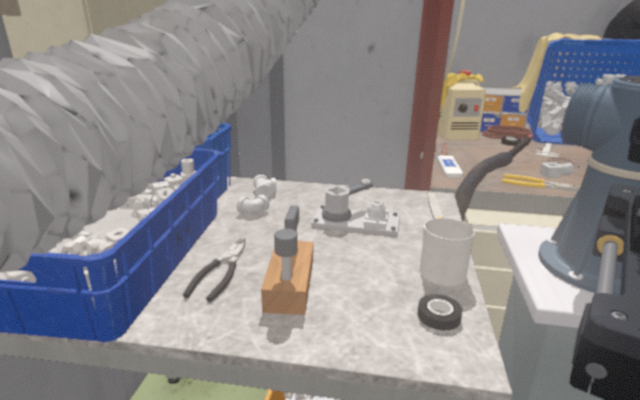

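View pics/top0.png

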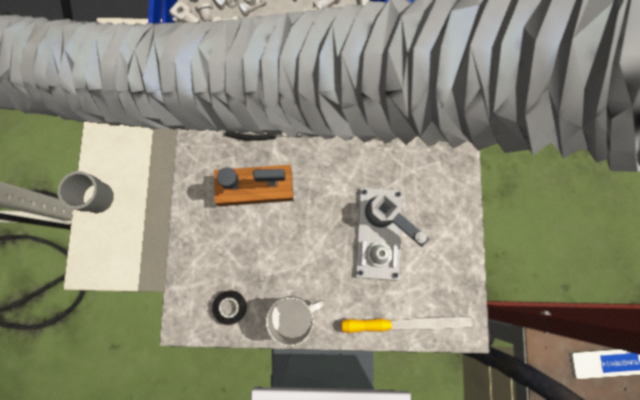

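View pics/wrist0.png

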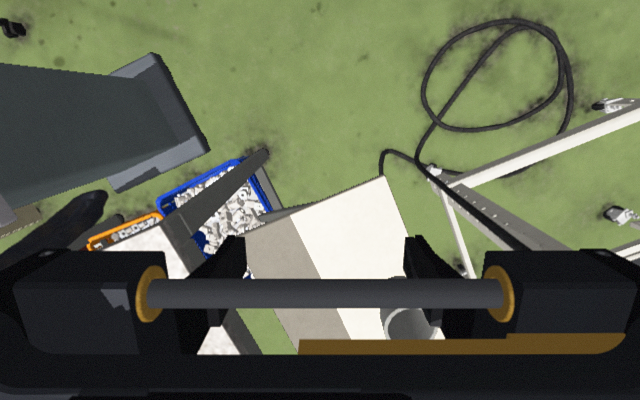

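The top view shows the pin head at about (228,177), the key wing at (268,174), the turret at (382,208), the casting at (379,253) and the arm tip at (421,239). In the side view the pin is at (285,240), the key at (292,215) and the turret at (337,190). I'll enlarge these areas and measure them.

```bash
python3 - <<'E'
from h import *
t=load('top0');s=load('side0')
for n,uv in dict(pin=(228,177),key=(268,174),sock=(382,208),cast=(379,253),tip=(421,239),table=(300,250),hose1=(300,110),hose2=(300,60),hose3=(440,120),hose4=(200,100),mug=(289,315),stand=(260,195)).items(): print('T',n,dep(t,[uv])[0].round(4))
for n,uv in dict(pin=(285,238),key=(292,215),sock=(337,190),hose=(150,100),hose2=(60,200)).items(): print('S',n,dep(s,[uv])[0].round(4))
a=cv2.resize(t['img'][150:290,190:450,::-1],None,fx=3,fy=3,interpolation=cv2.INTER_CUBIC);cv2.imwrite('pics/top0c.png',a)
a=cv2.resize(s['img'][160:330,220:420,::-1],None,fx=3.5,fy=3.5,interpolation=cv2.INTER_CUBIC);cv2.imwrite('pics/side0c.png',a)
E
```

```text
T pin [0.5582 0.2044 0.1217]
T key [0.5652 0.1291 0.1236]
T sock [ 0.5203 -0.1003  0.0296]
T cast [ 0.4284 -0.0966  0.0099]
T tip [ 0.4533 -0.1679  0.0786]
T table [ 0.4317  0.0684 -0.0021]
T hose1 [0.5323 0.0569 0.5327]
T hose2 [0.5655 0.0569 0.5672]
T hose3 [ 0.4989 -0.0549  0.6032]
T hose4 [0.5561 0.1633 0.4942]
T mug [0.2987 0.0871 0.0032]
T stand [0.539  0.1521 0.0455]
S pin [0.5553 0.2256 0.1234]
S key [0.5619 0.1462 0.1242]
S sock [ 0.5164 -0.1139  0.0675]
S hose [0.6059 0.4698 0.3782]
S hose2 [0.6189 0.574  0.333 ]
```

View pics/top0c.png

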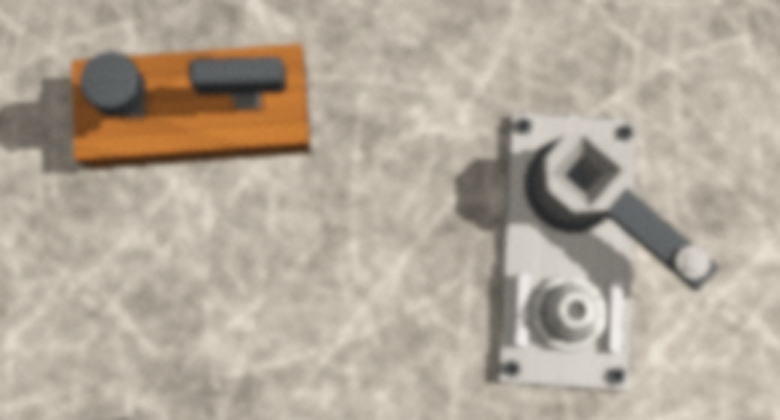

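View pics/side0c.png

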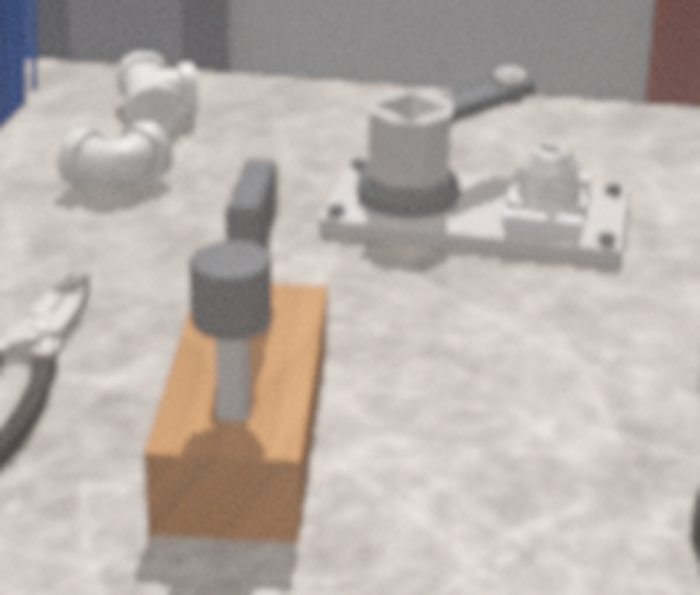

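```bash
python3 - <<'E'
from h import *
P=[]
for n in ['top0','side0']:
    c=load(n);v,u=np.mgrid[0:400:2,0:640:2];uv=np.stack([u.ravel(),v.ravel()],1)
    d=c['depth'][uv[:,1],uv[:,0]];p=dep(c,uv)[d>0];P.append(p)
    m=(p[:,2]>0.25)&(p[:,0]>0.3)&(p[:,0]<1.0)
    q=p[m];print(n)
    for y in np.arange(-0.4,0.6,0.1):
        k=q[abs(q[:,1]-y)<0.05]
        if len(k)>5: print(round(y,2),len(k),'x',np.percentile(k[:,0],[1,50,99]).round(3),'z',np.percentile(k[:,2],[1,50,99]).round(3), 'lowest',k[k[:,2].argmin()].round(3),'nearest',k[k[:,0].argmin()].round(3))
E
```

```text
top0
-0.4 183 x [0.3   0.311 0.318] z [0.252 0.298 0.344] lowest [ 0.313 -0.382  0.251] nearest [ 0.3   -0.38   0.284]
-0.2 291 x [0.453 0.459 0.474] z [0.608 0.645 0.677] lowest [ 0.476 -0.157  0.607] nearest [ 0.452 -0.175  0.641]
-0.1 7483 x [0.465 0.51  0.583] z [0.572 0.655 0.703] lowest [ 0.5   -0.068  0.539] nearest [ 0.458 -0.15   0.655]
-0.0 4364 x [0.502 0.543 0.624] z [0.506 0.586 0.628] lowest [0.526 0.045 0.475] nearest [ 0.495 -0.046  0.574]
0.1 2799 x [0.524 0.565 0.642] z [0.458 0.53  0.569] lowest [0.543 0.121 0.431] nearest [0.52  0.061 0.505]
0.2 2106 x [0.545 0.583 0.659] z [0.413 0.485 0.516] lowest [0.562 0.246 0.383] nearest [0.54  0.155 0.452]
0.3 1731 x [0.558 0.603 0.681] z [0.377 0.448 0.476] lowest [0.577 0.332 0.359] nearest [0.556 0.251 0.43 ]
0.4 1489 x [0.577 0.626 0.708] z [0.357 0.419 0.442] lowest [0.6   0.439 0.324] nearest [0.574 0.359 0.374]
0.5 77 x [0.597 0.603 0.72 ] z [0.336 0.375 0.405] lowest [0.607 0.481 0.328] nearest [0.597 0.466 0.36 ]
side0
-0.4 187 x [0.3   0.31  0.317] z [0.252 0.362 0.459] lowest [ 0.317 -0.384  0.25 ] nearest [ 0.3   -0.38   0.459]
0.1 61 x [0.534 0.54  0.55 ] z [0.42  0.444 0.455] lowest [0.55  0.143 0.419] nearest [0.533 0.111 0.455]
0.2 346 x [0.541 0.553 0.567] z [0.378 0.433 0.455] lowest [0.566 0.243 0.374] nearest [0.54  0.153 0.447]
0.3 1300 x [0.557 0.576 0.654] z [0.345 0.423 0.454] lowest [0.592 0.347 0.331] nearest [0.554 0.252 0.428]
0.4 2697 x [0.576 0.6   0.67 ] z [0.315 0.401 0.44 ] lowest [0.621 0.432 0.303] nearest [0.572 0.362 0.375]
0.5 4128 x [0.598 0.619 0.681] z [0.296 0.378 0.417] lowest [0.642 0.545 0.289] nearest [0.595 0.468 0.364]
```

```bash
cat >> h.py <<'E'
def proj(c,X):
    p=att(c).inv().apply(np.atleast_2d(X)-np.array(c['position']));s=np.stack([p[:,0]/-p[:,2],-p[:,1]/-p[:,2]],1)
    s=s*(1+float(c['k1'])*(s**2).sum(1,keepdims=True));K=c['camera_matrix'];return np.stack([s[:,0]*K[0,0]+K[0,2],s[:,1]*K[1,1]+K[1,2]],1)
E
python3 - <<'E'
from h import *
w=load('wrist0');o=robot.get_obs();T=R.from_quat(o['tool_rot'])
print('axes world',att(w).as_matrix().round(3).tolist())
print('tool axes',T.as_matrix().round(3).tolist())
print('cam in tool',T.inv().apply(w['position']-o['position']),'optical in tool',T.inv().apply(-att(w).as_matrix()[:,2]))
for d in [0,-.02,.05,.1]: print(d,proj(w,o['position']+T.apply([0,0,d])))
# precise centroids
t=load('top0');s=load('side0')
for c,n in((t,'top'),(s,'side')):
    hsv=cv2.cvtColor(c['img'],cv2.COLOR_RGB2HSV);
    print(n, [ (uv,c['img'][uv[1],uv[0]].tolist()) for uv in ([(228,177),(268,174),(382,208),(372,215),(405,226)] if n=='top' else [(285,238),(285,255),(292,215),(337,190)])])
E
```

```text
axes world [[0.401, -0.877, -0.266], [0.916, 0.383, 0.117], [-0.001, -0.291, 0.957]]
tool axes [[-0.916, 0.401, -0.001], [0.401, 0.916, -0.001], [0.0, -0.002, -1.0]]
cam in tool [ 7.98620380e-02 -8.92612174e-05 -1.61685932e-01] optical in tool [-2.90847518e-01  8.95240706e-04  9.56769000e-01]
0 [[324.36686849 252.55149787]]
-0.02 [[324.38305315 270.82878577]]
0.05 [[324.33841537 220.39926919]]
0.1 [[324.31992001 199.48554667]]
top [((228, 177), [93, 96, 96]), ((268, 174), [96, 99, 100]), ((382, 208), [57, 59, 60]), ((372, 215), [70, 68, 65]), ((405, 226), [98, 100, 102])]
side [((285, 238), [148, 145, 147]), ((285, 255), [106, 101, 99]), ((292, 215), [148, 148, 150]), ((337, 190), [158, 153, 152])]
```

```bash
python3 - <<'E'
from h import *
t=load('top0');s=load('side0')
def cont(m):
    cs,_=cv2.findContours(m.astype(np.uint8),cv2.RETR_EXTERNAL,cv2.CHAIN_APPROX_NONE);return sorted(cs,key=cv2.contourArea)[::-1]
def rect(P):
    r=cv2.minAreaRect(((P[:,:2])*1000).astype(np.float32));b=cv2.boxPoints(r);e=[b[1]-b[0],b[2]-b[1]];e=max(e,key=np.linalg.norm);return np.round(r[0],1),np.round(r[1],1),round(np.degrees(np.arctan2(e[1],e[0]))%180,2)
# heights per pixel in top
v,u=np.mgrid[0:400,0:640];uv=np.stack([u.ravel(),v.ravel()],1);X=dep(t,uv).reshape(400,640,3);Z=X[...,2]
roi=np.zeros((400,640),bool);roi[150:215,200:305]=1
heads=(Z>0.085)&(Z<0.14)&roi
for c in cont(heads)[:3]:
    if cv2.contourArea(c)<20: continue
    P=onz(t,c.reshape(-1,2),0.124);print('head',cv2.contourArea(c),cv2.boundingRect(c),rect(P))
st=(Z>0.03)&roi
hsv=cv2.cvtColor(t['img'],cv2.COLOR_RGB2HSV);og=(hsv[...,0]<18)&(hsv[...,1]>110)&roi
c=cont(og)[0];print('orange',cv2.boundingRect(c),rect(onz(t,cv2.convexHull(c).reshape(-1,2),0.045)))
roi[:]=0;roi[180:290,340:440]=1
tur=(Z>0.06)&(Z<0.1)&roi
for c in cont(tur)[:3]: print('tur',cv2.contourArea(c),cv2.boundingRect(c),rect(onz(t,c.reshape(-1,2),0.075)))
g=cv2.cvtColor(t['img'],cv2.COLOR_RGB2GRAY)
mk=(g<75)&roi
for c in cont(mk)[:6]: print('dark',cv2.contourArea(c),cv2.boundingRect(c),rect(onz(t,c.reshape(-1,2),0.075)))
np.set_printoptions(linewidth=220)
print(g[198:222:1,366:400:1])
E
```

```text
head 353.5 (253, 169, 33, 13) (array([563.3, 127.1]), array([23.2, 60.5]), np.float32(91.33))
head 341.0 (217, 167, 22, 22) (array([555.8, 204.8]), array([42.7, 35.7]), np.float32(46.77))
orange (214, 165, 79, 40) (array([560.6, 168.4]), array([ 74.9, 160.8]), np.float32(95.54))
tur 1018.5 (371, 194, 59, 53) (array([ 489.1, -129.2]), array([130.7,  55. ]), np.float32(50.26))
dark 178.0 (365, 200, 28, 27) (array([497.1, -80.1]), array([59.4, 32.6]), np.float32(45.19))
dark 52.0 (380, 203, 10, 10) (array([514.2, -99.1]), array([15.2, 15.8]), np.float32(135.82))
dark 1.0 (412, 236, 2, 3) (array([ 457.2, -153.3]), array([2.7, 2.8]), np.float32(135.08))
dark 0.5 (395, 274, 2, 2) (array([ 383.9, -117.8]), array([2.7, 1.4]), np.float32(45.77))
dark 0.0 (364, 191, 1, 2) (array([545.4, -57.6]), array([2., 0.]), np.float32(0.08))
dark 0.0 (398, 194, 1, 1) (array([ 541.9, -125.1]), array([0., 0.]), np.float32(0.0))
[[199 200 196 181 159 131 104  95 114 150 180 196 201 200 195 185 171 148 118  98 104 131 160 182 195 197 200 200 200 203 202 199 195 198]
 [183 180 168 139 108  82  77 100 139 174 1
[... 2454 characters left out ...]
104]
 [ 74  50  46  46  54  58  63  63  68  81 109 146 176 194 202 203 200 197 184 161 140 144 169 190 200 202 199 182 153 125 107 102 103 102]
 [ 84  59  47  42  47  55  57  62  63  67  78 103 136 169 189 198 198 196 192 175 163 169 185 195 200 198 184 160 130 108 102 103 103 103]
 [ 99  76  51  43  44  48  55  59  62  62  66  74  96 129 162 179 183 182 181 172 166 165 172 177 176 170 155 131 109 104  99  99 102 102]
 [112  92  66  49  42  45  50  54  57  57  62  63  70  91 118 137 145 143 139 136 131 126 126 124 121 114 106 101  99  99 101  99 102 101]
 [119 105  82  60  46  43  45  50  53  56  59  63  63  68  77  91  97  93  91  89  83  83  77  76  74  73  74  81  89  96  98 100 101 102]]
```

```bash
python3 -m inch '[{"dx":-34,"dy":-36},{"dx":-34,"dy":-36},{"dx":-34,"dy":-36},{"dx":-34,"dy":-36},{"dx":-34,"dy":-36},{"dx":-34,"dy":-36},{"dx":-34,"dy":-36},{"dx":-34,"dy":-36}]'
python3 -c "
from h import *
o=robot.get_obs();print(o['q'].tolist(),o['position'].tolist(),o['tool_rot'].tolist(),o['time'])"
python3 -m inch '[{"az":-0.14,"dz":-10},{"az":-0.14,"dz":-10},{"az":-0.14,"dz":-10},{"az":-0.06},{}]'
python3 - <<'E'
from h import *
o=robot.get_obs();print(o['q'].tolist(),o['position'].tolist(),o['tool_rot'].tolist(),o['time'])
snap('wrist','wrist1');snap('side','side1')
E
```

```text
[0.9794824207147985, 0.5282733735673816, 1.4336001374601264, 7.34634558716984e-06, 1.1813909194521788, -0.17848828556219137] [0.2503993278352137, 0.5720414623897535, 0.2217861735218679] [0.20495147973843622, 0.9787717773986723, -0.0007734555870491728, -0.0003169973568013114] 0.15
[0.9794824207147985, 0.5282733735673816, 1.4336001374601264, 7.34634558716984e-06, 1.1813909194521788, -0.17848828556219137] [0.2503993278352137, 0.5720414623897535, 0.2217861735218679] [0.20495147973843622, 0.9787717773986723, -0.0007734555870491728, -0.0003169973568013114] 0.15invalid input
invalid input
```

View pics/wrist1.png

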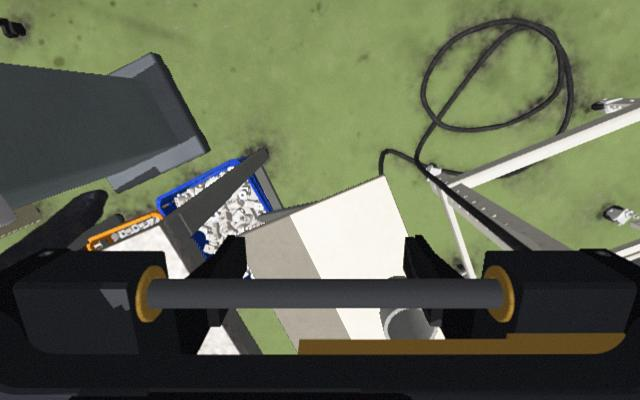

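View pics/side1.png

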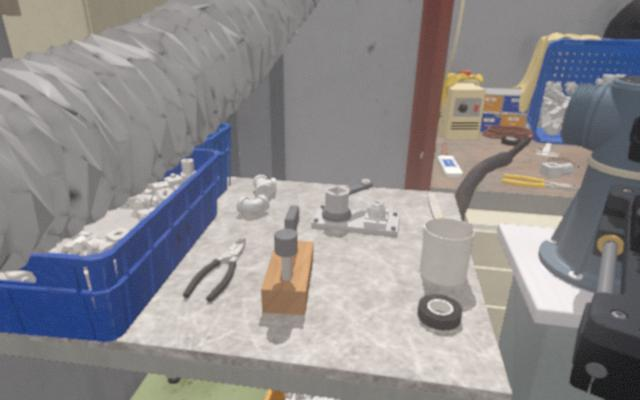

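Both moves were refused, so the pictures are unchanged. It seems each row needs every key.

```bash
python3 -m inch '[{"ax":0,"ay":0,"az":0,"dx":-34,"dy":-36,"dz":0,"gripper":100},{"ax":0,"ay":0,"az":0,"dx":-34,"dy":-36,"dz":0,"gripper":100},{"ax":0,"ay":0,"az":0,"dx":-34,"dy":-36,"dz":0,"gripper":100},{"ax":0,"ay":0,"az":0,"dx":-34,"dy":-36,"dz":0,"gripper":100},{"ax":0,"ay":0,"az":0,"dx":-34,"dy":-36,"dz":0,"gripper":100},{"ax":0,"ay":0,"az":0,"dx":-34,"dy":-36,"dz":0,"gripper":100},{"ax":0,"ay":0,"az":0,"dx":-34,"dy":-36,"dz":0,"gripper":100},{"ax":0,"ay":0,"az":0,"dx":-34,"dy":-36,"dz":0,"gripper":100}]'
python3 -c "
from h import *
o=robot.get_obs();print(o['q'].tolist(),o['position'].tolist(),o['tool_rot'].tolist(),o['time'])"
```

```text
time: 1.05
position: [0.3847, 0.1978, 0.2228]
tool_rot: [0.205, 0.979, 0.0, 0.0]
ft_force: [0.5, -0.0, -0.7]
grip_width: 0.0868
[0.21537098002926264, 0.26854095651277776, 1.892785170354457, 1.1797975939285846e-05, 0.9794079202999858, -0.9430217889334264] [0.3847244323725024, 0.19779194525833943, 0.22278792280407136] [0.2047468256370667, 0.9788148717026692, 0.00018013883181541124, 0.0003897117307001198] 1.05
```

```bash
python3 -m inch '[{"ax":0,"ay":0,"az":-0.14,"dx":0,"dy":-15,"dz":-10,"gripper":100},{"ax":0,"ay":0,"az":-0.14,"dx":0,"dy":-15,"dz":-10,"gripper":100},{"ax":0,"ay":0,"az":-0.14,"dx":0,"dy":-15,"dz":-10,"gripper":100},{"ax":0,"ay":0,"az":-0.05,"dx":0,"dy":-15,"dz":0,"gripper":100},{"ax":0,"ay":0,"az":0,"dx":0,"dy":0,"dz":0,"gripper":100}]'
python3 - <<'E'
from h import *
o=robot.get_obs();print(o['q'].tolist(),o['position'].tolist(),o['tool_rot'].tolist(),o['time'])
snap('wrist','wrist1');snap('side','side1')
E
```

```text
time: 1.55
position: [0.3725, 0.1405, 0.2529]
tool_rot: [-0.027, 1.0, -0.0, 0.0]
ft_force: [0.2, 0.1, -0.1]
grip_width: 0.0872
[0.07827480251592916, 0.17160688485195422, 1.9245453677515618, -0.0003991667001268007, 1.0445191143422574, -1.54723912490123] [0.37250359951614787, 0.14045250194645878, 0.2529425287353252] [-0.027455521236593634, 0.999622905081136, -0.00014895481708392255, 0.00046883178152893614] 1.55
```

View pics/wrist1.png

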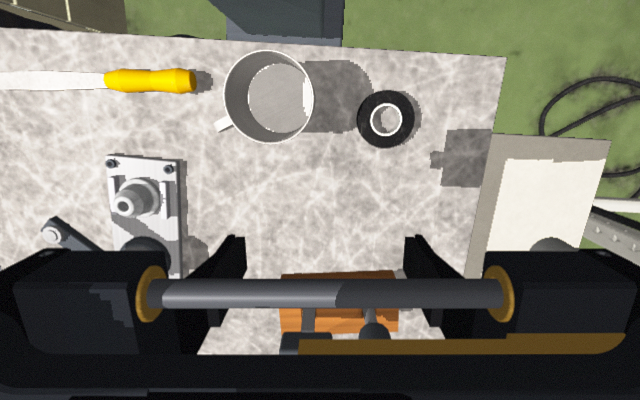

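View pics/side1.png

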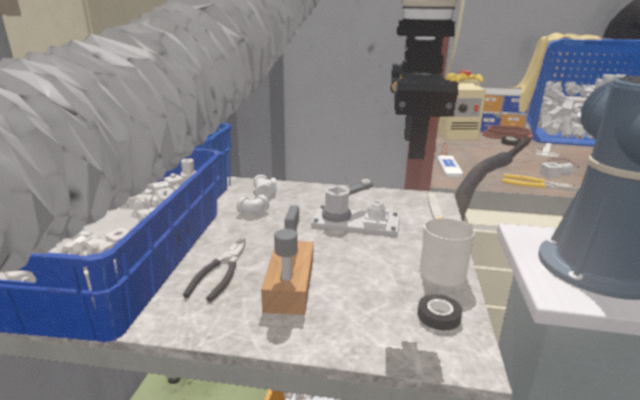

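The wrist view looks back towards the robot. The stand is partly hidden by the gripper rod at (290..390, 270..350). The side view shows the gripper clear of the hose. Next I'll fit the arm geometry to check clearance.

```bash
cat > fk.py <<'E'
from h import *
from scipy.optimize import least_squares
D=[([0.9794824,0.5282734,1.4336001,0,1.181391,-.178488],[0.2503993,0.572041,0.221786]),
([0.21537098,0.26854096,1.892785,0,0.979408,-.943],[0.38472443,0.197792,0.222788]),
([0.0782748,0.17160688,1.9245454,0,1.0445191,-1.547],[0.3725036,0.1404525,0.2529425])]
def fk(p,q):
    h,a2,a3,e,b,d6=p; a=q[1]; c=q[1]+q[2]; g=a+q[2]+q[4]
    r=b+a2*np.sin(a)+a3*np.sin(c)+e*np.cos(c)+d6*np.sin(g); z=h+a2*np.cos(a)+a3*np.cos(c)-e*np.sin(c)+d6*np.cos(g)
    return r,z
E
python3 - <<'E'
from fk import *
def res(x):
    # h-d6 combined (hand down), b+..., e=0,b=0
    out=[]
    for q,P in D:
        r,z=fk([x[0],x[1],x[2],0,0,0.],q);out+=[r-np.sqrt(P[0]**2+P[1]**2-.111**2),z-P[2]]
    return out
s=least_squares(res,[.1,.4,.4]);print(s.x,s.fun)
E
```

```text
[-0.21106632  0.63338791  0.31337079] [-0.00553393 -0.0052608   0.01024667  0.00234717 -0.00304276  0.00291363]
```

```bash
python3 - <<'E'
from h import *
s=load('side1');t=snap('top','top1')
for uv in [(425,4),(425,15),(425,30),(425,50),(425,60),(425,75),(425,95),(425,120),(418,150)]: print(uv,dep(s,[uv])[0].round(3))
E
```

```text
(425, 4) [0.379 0.174 0.452]
(425, 15) [0.378 0.173 0.439]
(425, 30) [0.375 0.159 0.421]
(425, 50) [0.372 0.152 0.395]
(425, 60) [0.37  0.155 0.382]
(425, 75) [0.369 0.166 0.364]
(425, 95) [0.411 0.812 0.454]
(425, 120) [0.365 0.202 0.311]
(418, 150) [0.369 0.195 0.266]
```

View pics/top1.png

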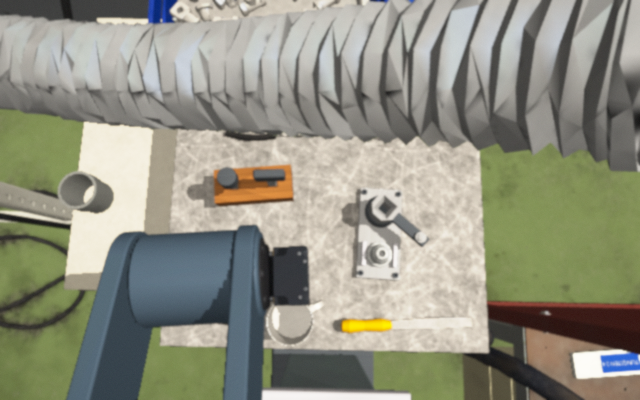

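```bash
python3 - <<'E'
from h import *
t=load('top1')
for uv in [(190,250),(190,280),(190,310),(250,245),(245,300),(245,350),(240,395),(120,250),(110,310),(90,395),(278,275),(295,275),(267,270)]: print(uv,dep(t,[uv])[0].round(3))
o=robot.get_obs();print(proj(t,[o['position'],o['position']+[0,0,.2]]))
E
```

```text
(190, 250) [0.395 0.135 0.591]
(190, 280) [0.372 0.133 0.595]
(190, 310) [0.35  0.133 0.586]
(250, 245) [0.4   0.09  0.592]
(245, 300) [0.36  0.088 0.615]
(245, 350) [0.329 0.084 0.63 ]
(240, 395) [0.305 0.084 0.643]
(120, 250) [0.394 0.188 0.592]
(110, 310) [0.351 0.181 0.615]
(90, 395) [0.302 0.176 0.641]
(278, 275) [0.378 0.085 0.365]
(295, 275) [0.378 0.063 0.364]
(267, 270) [0.382 0.08  0.55 ]
[[245.97244164 278.21327555]
 [218.10374879 278.85664122]]
```

The wrist joint is about 0.30 m above the TCP, so a vertical tool at the key would run into the hose. The plan is to flip the tool half a turn, which also keeps J6 in range. Then I'll lean the gripper about 26° back towards the robot about its jaw axis and grip the wing by its ends.

```bash
python3 -m inch '[{"ax":0,"ay":0,"az":0.149,"dx":0,"dy":0,"dz":0,"gripper":100},{"ax":0,"ay":0,"az":0.149,"dx":0,"dy":0,"dz":0,"gripper":100},{"ax":0,"ay":0,"az":0.149,"dx":0,"dy":0,"dz":0,"gripper":100},{"ax":0,"ay":0,"az":0.149,"dx":0,"dy":0,"dz":0,"gripper":100},{"ax":0,"ay":0,"az":0.149,"dx":0,"dy":0,"dz":0,"gripper":100},{"ax":0,"ay":0,"az":0.149,"dx":0,"dy":0,"dz":0,"gripper":100},{"ax":0,"ay":0,"az":0.149,"dx":0,"dy":0,"dz":0,"gripper":100},{"ax":0,"ay":0,"az":0.149,"dx":0,"dy":0,"dz":0,"gripper":100}]'
python3 -m inch '[{"ax":0,"ay":0,"az":0.149,"dx":0,"dy":0,"dz":0,"gripper":100},{"ax":0,"ay":0,"az":0.149,"dx":0,"dy":0,"dz":0,"gripper":100},{"ax":0,"ay":0,"az":0.149,"dx":0,"dy":0,"dz":0,"gripper":100},{"ax":0,"ay":0,"az":0.149,"dx":0,"dy":0,"dz":0,"gripper":100},{"ax":0,"ay":0,"az":0.149,"dx":0,"dy":0,"dz":0,"gripper":100},{"ax":0,"ay":0,"az":0.149,"dx":0,"dy":0,"dz":0,"gripper":100},{"ax":0,"ay":0,"az":0.149,"dx":0,"dy":0,"dz":0,"gripper":100},{"ax":0,"ay":0,"az":0.149,"dx":0,"dy":0,"dz":0,"gripper":100}]'
python3 -m inch '[{"ax":0,"ay":0,"az":0.149,"dx":0,"dy":0,"dz":0,"gripper":100},{"ax":0,"ay":0,"az":0.149,"dx":0,"dy":0,"dz":0,"gripper":100},{"ax":0,"ay":0,"az":0.149,"dx":0,"dy":0,"dz":0,"gripper":100},{"ax":0,"ay":0,"az":0.149,"dx":0,"dy":0,"dz":0,"gripper":100},{"ax":0,"ay":0,"az":0.16,"dx":0,"dy":0,"dz":0,"gripper":100},{"ax":0,"ay":0.149,"az":0,"dx":0,"dy":0,"dz":0,"gripper":100},{"ax":0,"ay":0.149,"az":0,"dx":0,"dy":0,"dz":0,"gripper":100},{"ax":0,"ay":0.149,"az":0,"dx":0,"dy":0,"dz":0,"gripper":100}]'
python3 - <<'E'
from h import *
o=robot.get_obs();print(o['q'].round(3).tolist(),o['position'].tolist(),o['time'])
print(R.from_quat(o['tool_rot']).as_matrix().round(3).tolist())
snap('wrist','wrist2')
E
```

```text
time: 2.5
position: [0.3722, 0.1423, 0.2523]
tool_rot: [0.54, 0.842, -0.0, -0.0]
ft_force: [0.7, 0.4, -0.4]
grip_width: 0.0868
time: 3.3
position: [0.3722, 0.1423, 0.2523]
tool_rot: [0.919, 0.394, -0.0, -0.0]
ft_force: [0.3, 0.5, 0.1]
grip_width: 0.087
time: 4.1
position: [0.3727, 0.1423, 0.2533]
tool_rot: [0.974, 0.034, 0.225, -0.008]
ft_force: [-0.3, -0.7, -0.7]
grip_width: 0.087
[0.089, 0.027, 2.22, -0.018, 0.44, 1.605] [0.37272731535582565, 0.1423355443379333, 0.2532573968326537] 4.1
[[0.897, 0.069, 0.437], [0.062, -0.998, 0.031], [0.439, -0.001, -0.899]]
```

View pics/wrist2.png

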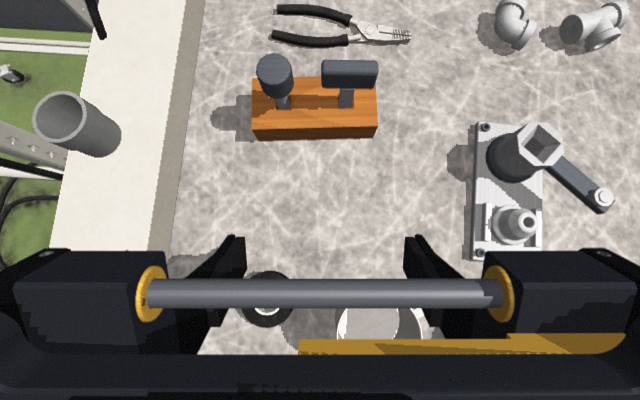

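This is a very good view. The pin is at (275,75), the wing at (350,73), the socket mouth at (540,145) and the arm tip at (602,198). I'll enlarge it to mark the corners.

```bash
python3 - <<'E'
from h import *
w=load('wrist2')
a=cv2.resize(w['img'][45:145,240:390,::-1],None,fx=5,fy=5,interpolation=cv2.INTER_CUBIC);cv2.imwrite('pics/w2a.png',a)
a=cv2.resize(w['img'][110:220,480:620,::-1],None,fx=5,fy=5,interpolation=cv2.INTER_CUBIC);cv2.imwrite('pics/w2b.png',a)
E
```

```text
(no output)
```

View pics/w2a.png

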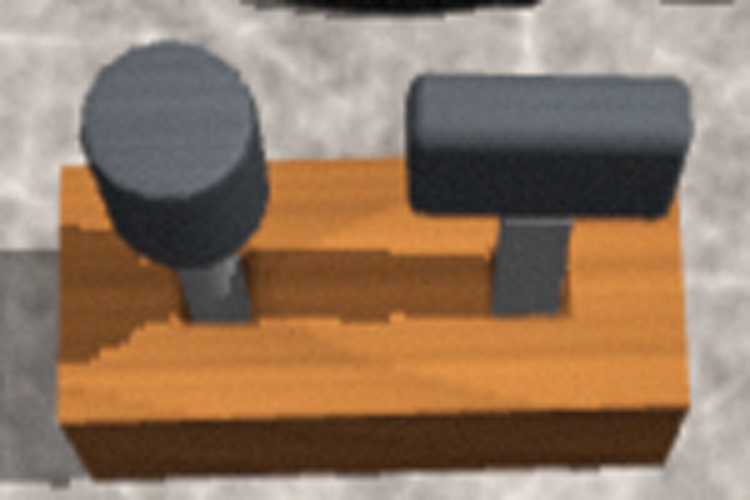

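View pics/w2b.png

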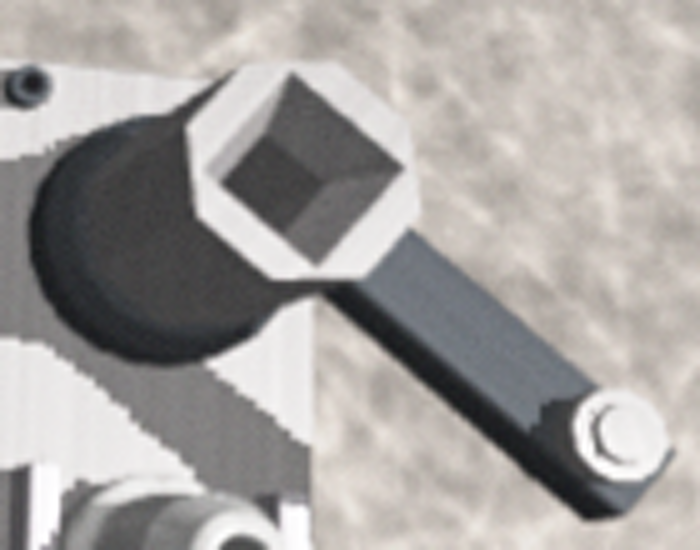

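```bash
python3 - <<'E'
from h import *
w=load('wrist2');t=load('top0')
f=lambda p,ox,oy:[((x+.5)/5-.5+ox,(y+.5)/5-.5+oy) for x,y in p]
wing=f([(414,76),(690,80),(692,152),(409,148)],240,45)
P=onz(w,wing,.124);print('wing top\n',P.round(4),P.mean(0).round(4))
for z in(.118,.124,.13):
    P=onz(w,wing,z);print(z,'len',np.linalg.norm(P[0]-P[1]).round(4),np.linalg.norm(P[2]-P[3]).round(4),'thick',np.linalg.norm(P[0]-P[3]).round(4))
d=P[0]-P[1];print('ang',np.degrees(np.arctan2(d[1],d[0])), 'front', np.degrees(np.arctan2(*(P[3]-P[2])[[1,0]])))
b=onz(w,f([(410,212),(668,218)],240,45),.090);print('front bottom',b.round(4))
st=onz(w,f([(62,168),(60,422),(688,408),(680,200)],240,45),.045);print('stand',st.round(4)); d=st[1]-st[2];print(np.degrees(np.arctan2(d[1],d[0])))
sq=f([(293,72),(405,168),(316,266),(207,175)],480,110)
for z in (.07,.075,.08):
    S=onz(w,sq,z);print('sock',z,S.mean(0).round(4),[np.linalg.norm(S[i]-S[i-1]).round(4) for i in range(4)],[np.degrees(np.arctan2(*(S[i]-S[i-1])[[1,0]])).round(1) for i in range(4)])
tip=onz(w,f([(612,438)],480,110),.08);print('tip',tip)
pin=onz(w,f([(168,118)],240,45),.124);print('pin',pin)
# two view: wing top centre & socket centre in top0
wc=np.mean(wing,0);sc=np.mean(sq,0)
print('depth wing',dep(w,[wc]), 'turret rim', dep(w,f([(375,110),(230,95),(235,240),(380,240)],480,110)))
# top0 pixel guesses
tw=((190+285)/2/3+190-.33,66/3+150-.33); ts=((592)/3+190-.33,170/3+150-.33)
print('tri wing',tri(w,[wc],t,[tw]),'tri sock',tri(w,[sc],t,[ts]))
E
```

```text
wing top
 [[0.5701 0.1586 0.124 ]
 [0.5731 0.1011 0.124 ]
 [0.5569 0.1    0.124 ]
 [0.5538 0.1585 0.124 ]] [0.5635 0.1296 0.124 ]
0.118 len 0.0587 0.0597 thick 0.0166
0.124 len 0.0575 0.0585 thick 0.0163
0.13 len 0.0564 0.0574 thick 0.016
ang 93.04820284316395 front 93.0804952134215
front bottom [[0.5578 0.1589 0.09  ]
 [0.5604 0.1002 0.09  ]]
stand [[0.5879 0.2521 0.045 ]
 [0.5191 0.2452 0.045 ]
 [0.5337 0.0873 0.045 ]
 [0.59   0.0918 0.045 ]]
95.29095385319752
sock 0.07 [ 0.5155 -0.1015  0.07  ] [np.float64(0.0343), np.float64(0.0336), np.float64(0.0334), np.float64(0.032)] [np.float64(-38.1), np.float64(-130.8), np.float64(139.2), np.float64(50.6)]
sock 0.075 [ 0.5136 -0.0981  0.075 ] [np.float64(0.0338), np.float64(0.0332), np.float64(0.033), np.float64(0.0316)] [np.float64(-38.1), np.float64(-130.8), np.float64(139.2), np.float64(50.6)]
sock 0.08 [ 0.5116 -0.0948  0.08  ] [np.float64(0.0333), np.float64(0.0327), np.float64(0.0325), np.float64(0.0311)] [np.float64(-38.1), np.float64(-130.8), np.float64(139.2), np.float64(50.6)]
tip [[ 0.45403278 -0.16088624  0.08      ]]
pin [[0.55710824 0.20891725 0.124     ]]
depth wing [[0.5638114  0.13046618 0.1240408 ]] turret rim [[ 0.530358   -0.11489214  0.07412184]
 [ 0.53149243 -0.08087303  0.07446627]
 [ 0.49676526 -0.08169057  0.07333877]
 [ 0.49905804 -0.11508242  0.07354151]]
tri wing (array([0.57346403, 0.12914158, 0.10782811]), np.float64(0.0005222661864747415)) tri sock (array([ 0.51794125, -0.10500209,  0.06447289]), np.float64(0.0008584354145337238))
```

Depth, rays and top view agree on these, to within 2–3 mm in plan:

| Item | Position (m) | Direction |
|---|---|---|
| Wing top centre | (0.5635, 0.130, 0.124) | along 93° |
| Socket mouth | (0.5136, −0.098, 0.0745) | arm along −131° |

I'll move to a pre-grasp 100 mm back along the leaned tool.

```bash
python3 -m inch '[{"ax":0,"ay":0,"az":0,"dx":26.5,"dy":6.5,"dz":33.5,"gripper":82},{"ax":0,"ay":0,"az":0,"dx":26.5,"dy":6.5,"dz":33.5,"gripper":82},{"ax":0,"ay":0,"az":0,"dx":26.5,"dy":6.5,"dz":33.5,"gripper":82},{"ax":0,"ay":0,"az":0,"dx":26.5,"dy":6.5,"dz":33.5,"gripper":82},{"ax":0,"ay":0,"az":0,"dx":0,"dy":0,"dz":0,"gripper":82},{"ax":0,"ay":0,"az":0,"dx":0,"dy":0,"dz":0,"gripper":82}]'
python3 - <<'E'
from h import *
o=robot.get_obs();print(o['q'].round(3).tolist(),o['position'].tolist(),o['time'])
print(R.from_quat(o['tool_rot']).as_matrix().round(3).tolist())
w=snap('wrist','wrist3')
a=cv2.resize(w['img'][100:300,200:450,::-1],None,fx=3,fy=3,interpolation=cv2.INTER_CUBIC);cv2.imwrite('pics/w3a.png',a)
E
```

```text
time: 4.75
position: [0.5277, 0.1266, 0.176]
tool_rot: [0.975, 0.034, 0.219, -0.008]
ft_force: [-0.7, -0.4, 0.5]
grip_width: 0.0715
[0.016, 0.385, 2.021, 0.081, 0.294, 1.446] [0.5277182271539893, 0.1265611177527357, 0.1759917693526382] 4.75
[[0.902, 0.069, 0.427], [0.062, -0.998, 0.03], [0.428, -0.001, -0.904]]
```

View pics/wrist3.png

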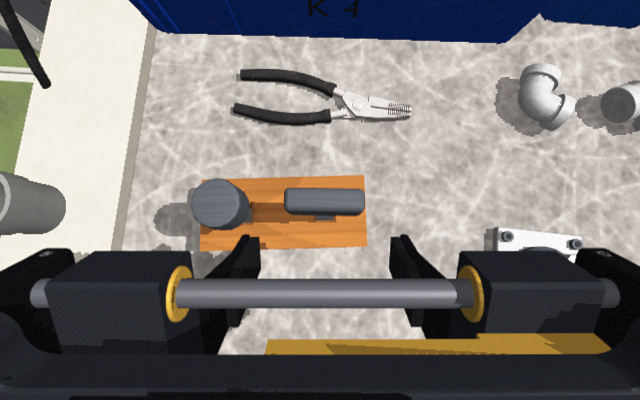

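View pics/w3a.png

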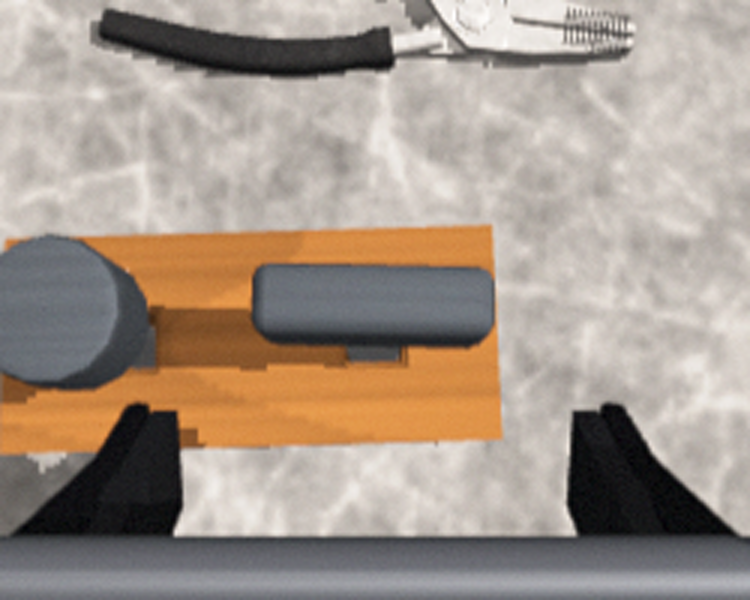

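```bash
python3 - <<'E'
from h import *
w=load('wrist3');o=robot.get_obs();T=R.from_quat(o['tool_rot'])
f=lambda p:[((x+.5)/3-.5+200,(y+.5)/3-.5+100) for x,y in p]
P=onz(w,f([(256,266),(492,269),(493,330),(254,327),(373,346)]),.124);print(P.round(4))
C=P[:4].mean(0);print('top c',C, dep(w,f([(373,300)])))
print('ang',np.degrees(np.arctan2(*(P[0]-P[1])[[1,0]])),'jaw',np.degrees(np.arctan2(*T.as_matrix()[[1,0],1])))
print('bottom edge',onz(w,f([(373,346)]),.09))
w2=load('wrist2');print('tri two wrist views',tri(w2,[(240+551/5-.4,45+114/5-.4)],w,f([(374,298)])))
for hc in ([C[0],C[1],.107],):
    g=np.array(hc)+T.apply([0,0,.019]);d=T.inv().apply(g-o['position']);print('to grasp mm',(d*1000).round(1))
E
```

```text
[[0.5714 0.1586 0.124 ]
 [0.5746 0.1013 0.124 ]
 [0.5597 0.1003 0.124 ]
 [0.5564 0.1578 0.124 ]
 [0.5538 0.1288 0.124 ]]
top c [0.56552401 0.12948116 0.124     ] [[0.56570427 0.12966785 0.12247075]]
ang 93.20766605747873 jaw -86.03024297742932
bottom edge [[0.55717854 0.12918733 0.09      ]]
tri two wrist views (array([0.566148  , 0.12944688, 0.11958182]), np.float64(2.9428232052531182e-05))
to grasp mm [ 5.4 -0.1 98.6]
```

```bash
python3 -m inch '[{"ax":0,"ay":0,"az":0.014,"dx":3,"dy":0,"dz":20,"gripper":82},{"ax":0,"ay":0,"az":0,"dx":3,"dy":0,"dz":20,"gripper":82},{"ax":0,"ay":0,"az":0,"dx":0,"dy":0,"dz":20,"gripper":82},{"ax":0,"ay":0,"az":0,"dx":0,"dy":0,"dz":20,"gripper":82},{"ax":0,"ay":0,"az":0,"dx":0,"dy":0,"dz":18.5,"gripper":82},{"ax":0,"ay":0,"az":0,"dx":0,"dy":0,"dz":0,"gripper":82}]'
python3 - <<'E'
from h import *
o=robot.get_obs();print(o['q'].round(3).tolist(),o['position'].tolist(),o['time'])
T=R.from_quat(o['tool_rot']);print('grasp pt',o['position']-T.apply([0,0,.019]))
w=snap('wrist','wrist4');snap('side','side4')
E
```

```text
time: 5.4
position: [0.5741, 0.13, 0.0904]
tool_rot: [0.975, 0.027, 0.22, -0.009]
ft_force: [-0.0, 0.3, -0.0]
grip_width: 0.0714
[0.022, 0.603, 1.976, 0.175, 0.121, 1.368] [0.5741368239212576, 0.12999031548639664, 0.0904116539542763] 5.4
grasp pt [0.56599635 0.12941359 0.10756974]
```

View pics/wrist4.png

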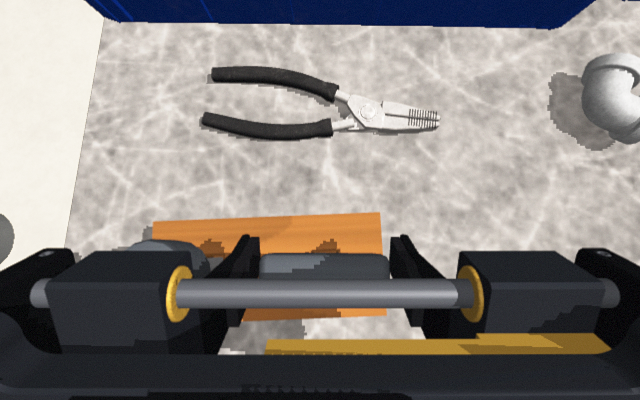

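View pics/side4.png

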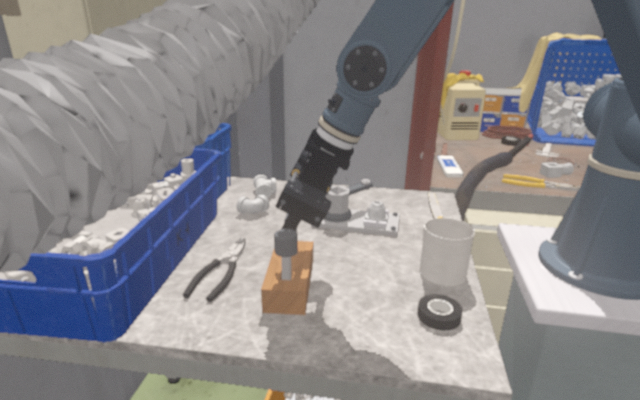

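The fingers straddle the wing between (250,265) and (395,265), and the pin is clear. q5 is only 0.12, close to its limit of 0, so I'll fit a full kinematic model and check the turn at the socket before lifting. I'll close the grip in the meantime.

```bash
python3 -m inch '[{"ax":0,"ay":0,"az":0,"dx":0,"dy":0,"dz":0,"gripper":50},{"ax":0,"ay":0,"az":0,"dx":0,"dy":0,"dz":0,"gripper":50},{"ax":0,"ay":0,"az":0,"dx":0,"dy":0,"dz":0,"gripper":50},{"ax":0,"ay":0,"az":0,"dx":0,"dy":0,"dz":0,"gripper":50}]' 40
cat > fk.py <<'E'
from h import *
from scipy.optimize import least_squares
def FK(p,q):
    h,b,off,a2,a3,e,d6=p
    R1=R.from_euler('z',q[0]);pos=R1.apply([b,off,h]);Rt=R1*R.from_euler('y',q[1]);pos=pos+Rt.apply([0,0,a2])
    Rt=Rt*R.from_euler('y',q[2]);pos=pos+Rt.apply([e,0,a3])
    Rt=Rt*R.from_euler('z',S4*q[3])*R.from_euler('y',q[4])*R.from_euler('z',q[5]);pos_w=pos;pos=pos+Rt.apply([0,0,d6]);return pos,Rt,pos_w
S4=1
D=[([0.9794824,0.5282734,1.4336001,0,1.181391,-.178488],[0.2503993,0.572041,0.221786]),
([0.21537098,0.26854096,1.892785,0,0.979408,-.943],[0.38472443,0.197792,0.222788]),
([0.0782748,0.17160688,1.9245454,0,1.0445191,-1.547],[0.3725036,0.1404525,0.2529425]),
([0.089, 0.027, 2.22, -0.018, 0.44, 1.605],[0.3727273,0.14233554,0.2532573]),
([0.016, 0.385, 2.021, 0.081, 0.294, 1.446],[0.527718227,0.12656111,0.17599177]),
([0.022, 0.603, 1.976, 0.175, 0.121, 1.368],[0.574136,0.12999,0.0904116])]
E
python3 - <<'E'
import fk
from fk import *
for S in(1,-1):
    fk.S4=S
    s=least_squares(lambda p:np.concatenate([FK(p,q)[0]-P for q,P in D]),[.3,0,.1,.4,.4,0,.3]);print(S,s.x.round(4),np.abs(s.fun).max())
    o=robot.get_obs();a=FK(s.x,o['q']);print(a[0],o['position'],(a[1].inv()*R.from_quat(o['tool_rot'])).as_rotvec(),'wrist',a[2],o['grip_width'],o['ft_force'])
E
```

```text
time: 5.9
position: [0.5755, 0.1295, 0.0924]
tool_rot: [0.975, 0.027, 0.222, -0.009]
ft_force: [-1.0, 2.3, 6.4]
grip_width: 0.0598
1 [0.2731 0.     0.111  0.588  0.3915 0.1138 0.3048] 0.00010926501097108243
[0.57546823 0.12944922 0.09228049] [0.57554865 0.12950483 0.09241664] [-6.16573867e-17  4.70137573e-16  1.57079633e+00] wrist [0.44347687 0.12035656 0.36688223] 0.05983261199863226 [-1.03547248  2.26378392  6.43284555]
-1 [0.2625 0.0033 0.1147 0.5861 0.3865 0.1097 0.2983] 0.010443804611987392
[0.57588786 0.12068562 0.09236666] [0.57554865 0.12950483 0.09241664] [0.02665576 0.04045424 1.9182544 ] wrist [0.44644886 0.12411898 0.36111613] 0.05983261199863226 [-1.03547248  2.26378392  6.43284555]
```

```bash
cat >> fk.py <<'E'
PF=np.array([0.2731,0,0.111,0.588,0.3915,0.1138,0.3048])
PF=least_squares(lambda p:np.concatenate([FK(p,q)[0]-P for q,P in D]),PF).x
LO=np.array([-3.08,-.75,.22,-1.43,0,-2.85]);HI=np.array([3.08,2.2,2.44,4.57,2.65,2.85])
Z90=R.from_euler('z',np.pi/2)
def IK(pos,Rt,q0,bound=True):
    def f(q):
        a=FK(PF,q);return np.concatenate([(a[0]-pos)*10,((a[1]*Z90).inv()*Rt).as_rotvec()])
    best=least_squares(f,np.clip(q0,LO+1e-4,HI-1e-4),bounds=(LO,HI),xtol=1e-12,ftol=1e-14) if bound else least_squares(f,q0)
    return best.x,np.abs(best.fun).max()
E
python3 - <<'E'
from fk import *
o=robot.get_obs();T0=R.from_quat(o['tool_rot']);q0=o['q']
head=o['position']-T0.apply([0,0,.019])
np.set_printoptions(suppress=True,linewidth=200)
print('head',head,q0.round(3))
# lift
q=q0
for dz in (.03,.06,.1):
    q,e=IK(o['position']+[0,0,dz],T0,q);print('lift',dz,q.round(3),round(e,5),'wrist',FK(PF,q)[2].round(3))
S=np.array([.514,-.0985])
ql=q
for base in (0,):
  for z in (.2,.127):
    q=ql
    for psi in (0,10,20,30,46,40,30,20,10,0,-10,-20,-30):
      Rz=R.from_euler('z',np.radians(psi));T=Rz*T0;pos=np.array([*S,z])+T.apply([0,0,.019])
      c=[IK(pos,T,x) for x in (q,q+[0,0,0,1,.2,-1],q+[0,0,0,-1,.2,1],[-.4,.5,1.9,0,.4,.5],[-.4,.5,1.9,1.5,.4,-.5],[-.4,.5,1.9,3,.4,-1.5])]
      ok=[x for x in c if x[1]<1e-4] or [min(c,key=lambda x:x[1])]
      sols={tuple(x[0].round(2)) for x in ok}
      q,e=min(ok,key=lambda x:np.abs(x[0]-q).max())
      print(z,psi,q.round(3),round(e,5),'wrist',FK(PF,q)[2].round(3),len(sols))
E
```

```text
head [0.56732117 0.12893805 0.10953352] [0.021 0.6   1.976 0.175 0.119 1.368]
lift 0.03 [0.021 0.538 1.958 0.105 0.198 1.439] 0.0 wrist [0.444 0.12  0.397]
lift 0.06 [0.021 0.478 1.936 0.075 0.279 1.47 ] 0.0 wrist [0.444 0.12  0.427]
lift 0.1 [0.021 0.405 1.9   0.054 0.389 1.492] 0.0 wrist [0.444 0.12  0.467]
0.2 0 [-0.545  0.362  2.037  0.624  0.442  0.442] 0.0 wrist [ 0.39  -0.107  0.457] 1
0.2 10 [-0.587  0.372  2.016  0.672  0.541  0.209] 0.0 wrist [ 0.394 -0.128  0.457] 1
0.2 20 [-0.618  0.387  1.985  0.673  0.642  0.027] 0.0 wrist [ 0.401 -0.149  0.457] 1
0.2 30 [-0.64   0.405  1.946  0.649  0.744 -0.123] 0.0 wrist [ 0.411 -0.168  0.457] 1
0.2 46 [-0.655  0.439  1.872  0.587  0.9   -0.329] 0.0 wrist [ 0.434 -0.193  0.457] 1
0.2 40 [-0.652  0.425  1.901  0.612  0.843 -0.255] 0.0 wrist [ 0.425 -0.185  0.457] 1
0.2 30 [-0.64   0.405  1.946  0.649  0.744 -0.123] 0.0 wrist [ 0.411 -0.168  0.457] 1
0.2 20 [-0.618  0.387  1.985  0.673  0.642  0.027] 0.0 wrist [ 0.401 -0.149  0.457] 1
0.2 10 [-0.587  0.372  2.016  0.672  0.541  0.209] 0.0 wrist [ 0.394 -0.128  0.457] 1
0.2 0 [-0.545  0
[... 774 characters left out ...]
 40 [-0.652  0.566  1.957  0.741  0.689 -0.433] 0.0 wrist [ 0.425 -0.185  0.384] 1
0.127 30 [-0.64   0.552  2.004  0.826  0.591 -0.347] 0.0 wrist [ 0.411 -0.168  0.384] 1
0.127 20 [-0.618  0.541  2.045  0.915  0.491 -0.258] 0.0 wrist [ 0.401 -0.149  0.384] 1
0.127 10 [-0.587  0.533  2.078  1.004  0.389 -0.161] 0.0 wrist [ 0.394 -0.128  0.384] 1
0.127 0 [-0.545  0.527  2.101  1.079  0.288 -0.043] 0.0 wrist [ 0.39  -0.107  0.384] 1
0.127 -10 [-0.496  0.524  2.112  1.098  0.187  0.139] 0.0 wrist [ 0.391 -0.085  0.384] 1
0.127 -20 [-0.442  0.524  2.112  0.854  0.093  0.587] 0.0 wrist [ 0.395 -0.064  0.384] 1
0.127 -30 [-0.386  0.527  2.1   -0.421  0.073  2.066] 0.0 wrist [ 0.403 -0.044  0.384] 1
```

The key is gripped at 59.8 mm. The model fits to 0.1 mm and shows every pose needed at the socket is reachable. Next I'll lift straight up.

```bash
python3 -c "
from h import *
o=robot.get_obs();print(R.from_quat(o['tool_rot']).inv().apply([0,0,1]),o['ft_force'])"
python3 -m inch '[{"ax":0,"ay":0,"az":0,"dx":4.3,"dy":0,"dz":-9,"gripper":50},{"ax":0,"ay":0,"az":0,"dx":4.3,"dy":0,"dz":-9,"gripper":50},{"ax":0,"ay":0,"az":0,"dx":4.3,"dy":0,"dz":-9,"gripper":50},{"ax":0,"ay":0,"az":0,"dx":4.3,"dy":0,"dz":-9,"gripper":50},{"ax":0,"ay":0,"az":0,"dx":4.3,"dy":0,"dz":-9,"gripper":50}]' 60
python3 - <<'E'
from h import *
o=robot.get_obs();print(o['q'].round(3).tolist(),o['position'].tolist(),o['time'],o['grip_width'])
w=snap('wrist','wrist5');snap('side','side5')
E
```

```text
[ 0.43400862 -0.00609121 -0.90088813] [-1.03547248  2.26378392  6.43284555]
time: 6.4
position: [0.5747, 0.1291, 0.1418]
tool_rot: [0.975, 0.027, 0.221, -0.009]
ft_force: [-0.3, 0.1, -2.1]
grip_width: 0.059
[0.02, 0.498, 1.945, 0.084, 0.254, 1.46] [0.5746778703675993, 0.12905126472122355, 0.14180271464704777] 6.4 0.05897204158145613
```

View pics/wrist5.png

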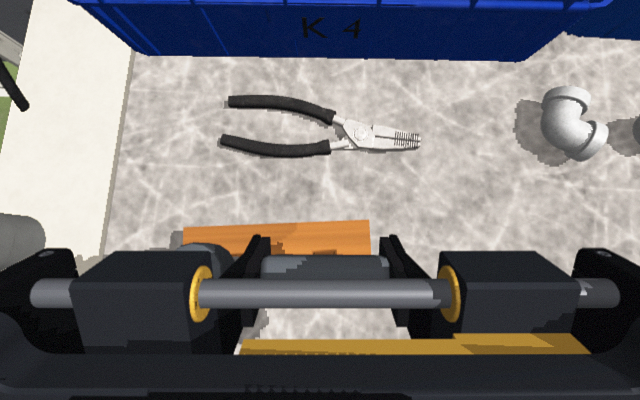

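View pics/side5.png

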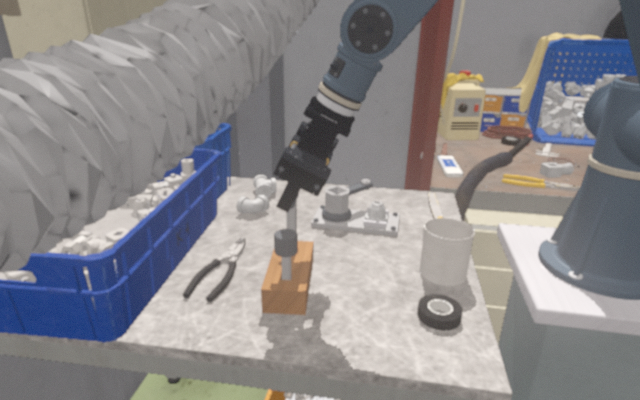

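The key is out, upright and clear of the hole, and the pin is still in the stand at (285,245) in the side view. I'll work out the shift to the socket.

```bash
python3 - <<'E'
from h import *
o=robot.get_obs();T0=R.from_quat(o['tool_rot'])
T1=R.from_euler('z',np.radians(46))*T0
tgt=np.array([.514,-.0985,.190])+T1.apply([0,0,.019])
print((T0.inv().apply(tgt-o['position'])*1000).round(1), T0.inv().apply([0,0,1]).round(4), 'total rotvec',(T0.inv().apply([0,0,1])*np.radians(46)).round(3))
E
```

```text
[-48.7 217.6 -58.1] [ 0.4352 -0.0059 -0.9003] total rotvec [ 0.349 -0.005 -0.723]
```

```bash
python3 -m inch '[{"ax":0,"ay":0,"az":0,"dx":6.7,"dy":0,"dz":-14,"gripper":50},{"ax":0,"ay":0,"az":0,"dx":6.8,"dy":0,"dz":-14,"gripper":50},{"ax":0,"ay":0,"az":0,"dx":-10.4,"dy":36.3,"dz":-5,"gripper":50},{"ax":0,"ay":0,"az":0,"dx":-10.4,"dy":36.3,"dz":-5,"gripper":50},{"ax":0,"ay":0,"az":0,"dx":-10.4,"dy":36.3,"dz":-5,"gripper":50},{"ax":0,"ay":0,"az":0,"dx":-10.4,"dy":36.3,"dz":-5,"gripper":50},{"ax":0,"ay":0,"az":0,"dx":-10.3,"dy":36.2,"dz":-5,"gripper":50},{"ax":0,"ay":0,"az":0,"dx":-10.3,"dy":36.2,"dz":-5,"gripper":50}]' 60
python3 -m inch '[{"ax":0.058,"ay":-0.001,"az":-0.1205,"dx":0,"dy":0,"dz":0,"gripper":50},{"ax":0.058,"ay":-0.001,"az":-0.1205,"dx":0,"dy":0,"dz":0,"gripper":50},{"ax":0.058,"ay":-0.001,"az":-0.1205,"dx":0,"dy":0,"dz":0,"gripper":50},{"ax":0.058,"ay":-0.001,"az":-0.1205,"dx":0,"dy":0,"dz":0,"gripper":50},{"ax":0.058,"ay":-0.001,"az":-0.1205,"dx":0,"dy":0,"dz":0,"gripper":50},{"ax":0.058,"ay":-0.001,"az":-0.1205,"dx":0,"dy":0,"dz":0,"gripper":50},{"ax":0,"ay":0,"az":0,"dx":0,"dy":0,"dz":0,"gripper":50}]' 60
python3 - <<'E'
from h import *
o=robot.get_obs();print(o['q'].round(3).tolist(),o['position'].tolist(),o['time'],o['grip_width'])
T=R.from_quat(o['tool_rot']);print('head',o['position']-T.apply([0,0,.019]),'jaw',np.degrees(np.arctan2(*T.as_matrix()[[1,0],1])),T.inv().apply([0,0,1]))
for n in('wrist','side','top'): snap(n,n+'6')
s=load('side6');cv2.imwrite('pics/s6c.png',cv2.resize(s['img'][90:240,260:440,::-1],None,fx=4,fy=4,interpolation=cv2.INTER_CUBIC))
E
```

```text
time: 7.3
position: [0.5178, -0.0936, 0.171]
tool_rot: [0.975, 0.027, 0.221, -0.009]
ft_force: [1.0, -0.3, -2.8]
grip_width: 0.0596
time: 8.0
position: [0.5201, -0.0944, 0.171]
tool_rot: [0.887, 0.405, 0.2, -0.094]
ft_force: [-0.7, -0.4, -2.7]
grip_width: 0.0594
[-0.656, 0.46, 1.879, 0.596, 0.873, -0.348] [0.5200893674342827, -0.0943837674503018, 0.1709506028177099] 8.0 0.05937189074462633
head [ 0.51478833 -0.10062544  0.1880953 ] jaw -40.88126645217919 [ 0.43097545 -0.00450234 -0.90235242]
```

View pics/wrist6.png

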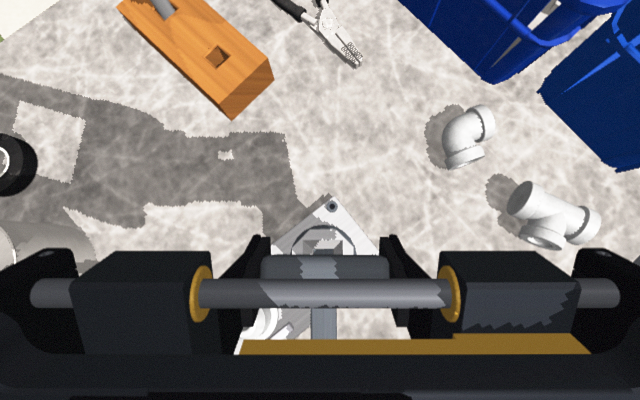

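View pics/s6c.png

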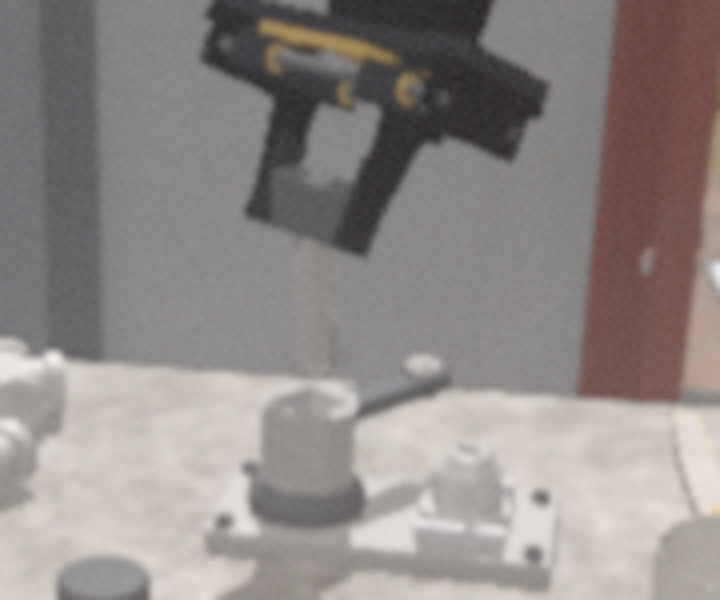

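View pics/top6.png

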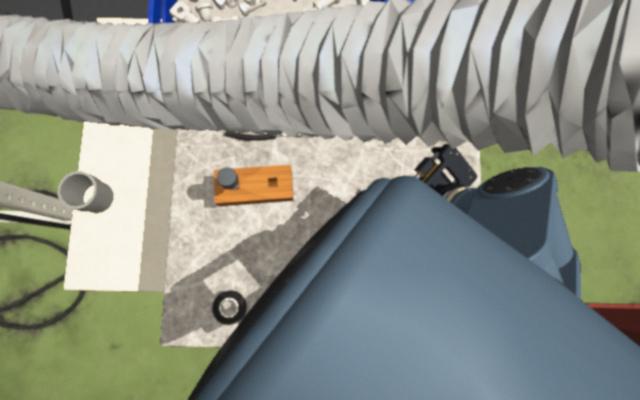

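Side view: the key is upright above the turret, with the shank at crop (316,300) and the turret at (308,420). Top view: the hole in the stand is empty and the pin is in place. I'll check the lateral alignment with rays from the side view.

```bash
python3 - <<'E'
from h import *
s=load('side6');w2=load('wrist2')
g=cv2.GaussianBlur(cv2.cvtColor(s['img'],cv2.COLOR_RGB2GRAY),(3,3),0).astype(int)
np.set_printoptions(linewidth=220)
for r in (152,158,164,170,176,180,186,192,198,204,208): print(r,g[r,322:356])
o=robot.get_obs();T=R.from_quat(o['tool_rot']);hd=o['position']-T.apply([0,0,.019])
print('proj key axis',proj(s,[hd+[0,0,-d] for d in(.017,.04,.06,.08,.097)]).round(1).tolist())
print('proj sock est axis',proj(s,[[.514,-.0985,z] for z in(.075,.05,.03)]).round(1).tolist(), proj(s,[[.514,-.0985,.075],[.504,-.0985,.075],[.514,-.1085,.075]]).round(2).tolist())
E
```

```text
152 [138 137 138 139 139 138 138 138 138 138 138 137 136 139 142 141 137 134 131 126 121 116 107  97  88  80  72  66  68  81 104 125 136 139]
158 [139 139 139 139 138 139 139 140 139 139 140 142 144 143 142 141 140 138 137 138 138 139 139 139 138 138 138 138 138 138 138 137 137 137]
164 [139 139 139 139 139 139 139 139 139 139 139 141 143 144 144 143 141 140 138 138 139 139 139 138 138 138 137 137 137 138 139 139 138 139]
170 [140 140 140 139 140 141 141 141 141 141 140 141 143 144 143 143 142 139 138 138 139 139 139 140 139 139 139 139 139 140 139 139 139 139]
176 [140 140 141 141 141 140 140 139 140 140 140 141 143 143 143 143 141 140 139 137 134 132 134 136 138 138 139 139 139 140 139 139 140 140]
180 [140 140 140 139 140 140 140 140 139 139 139 139 140 142 145 145 144 143 142 141 136 132 134 136 136 137 139 140 141 141 141 141 141 141]
186 [203 200 199 200 202 203 204 204 205 204 203 199 193 187 181 180 183 190 196 201 204 203 200 192 183 174 163 151 144 143 145 146 147 147]
192 [201 201 197 186 170 158 153 152 155 160 161 156 150 149 150 153 158 162 164 169 178 189 195 198 199 194 176 146 119 108 108 112 120 130]
198 [206 202 191 172 154 146 145 146 145 145 145 145 144 145 145 146 146 147 146 144 141 140 140 140 141 151 171 191 201 202 203 204 206 208]
204 [185 185 180 167 153 146 144 144 143 143 143 143 144 144 145 146 146 146 144 143 141 140 141 141 144 153 168 183 189 190 191 195 199 202]
208 [146 137 138 143 145 145 145 145 145 145 145 145 145 144 144 144 145 145 144 142 141 140 140 141 141 146 157 172 187 196 199 198 198 200]
proj key axis [[339.3, 148.0], [338.9, 158.3], [338.6, 167.1], [338.3, 175.8], [338.1, 183.0]]
proj sock est axis [[337.3, 189.6], [337.0, 199.9], [336.7, 208.0]] [[337.29, 189.59], [341.78, 189.93], [337.85, 187.91]]
```

Rays and kinematics agree. The turret axis matches my socket estimate to 0.5 mm, and the shank projects where expected. The key needs about 2 mm in +y, then I'll lower it.

```bash
python3 -m inch '[{"ax":0,"ay":0,"az":0,"dx":1.1,"dy":-1.7,"dz":0.5,"gripper":50},{"ax":0,"ay":0,"az":0,"dx":-2.15,"dy":0,"dz":4.5,"gripper":50},{"ax":0,"ay":0,"az":0,"dx":-2.15,"dy":0,"dz":4.5,"gripper":50},{"ax":0,"ay":0,"az":0,"dx":-2.15,"dy":0,"dz":4.5,"gripper":50},{"ax":0,"ay":0,"az":0,"dx":-2.15,"dy":0,"dz":4.5,"gripper":50}]' 60
python3 -m inch '[{"ax":0,"ay":0,"az":0,"dx":-1.7,"dy":0,"dz":3.6,"gripper":50},{"ax":0,"ay":0,"az":0,"dx":-1.7,"dy":0,"dz":3.6,"gripper":50},{"ax":0,"ay":0,"az":0,"dx":0,"dy":0,"dz":0,"gripper":50}]' 60
python3 - <<'E'
from h import *
o=robot.get_obs()
T=R.from_quat(o['tool_rot']);print('grasp',o['position']-T.apply([0,0,.019]),'jaw',np.degrees(np.arctan2(*T.as_matrix()[[1,0],1])),o['ft_force'],o['moment'],o['time'])
E
```

```text
time: 8.65
position: [0.5178, -0.09, 0.1506]
tool_rot: [0.887, 0.405, 0.2, -0.096]
ft_force: [0.1, -0.5, -3.2]
grip_width: 0.0598
time: 8.95
position: [0.5176, -0.0899, 0.1426]
tool_rot: [0.887, 0.405, 0.199, -0.096]
ft_force: [-0.4, -0.2, -3.0]
grip_width: 0.0596
grasp [ 0.51235787 -0.09621795  0.15974846] jaw -40.817694318704135 [-0.41929563 -0.22559717 -2.95154712] [-0.3728327   0.37581643 -0.01849131] 8.95
```

```bash
python3 -m inch '[{"ax":0,"ay":0,"az":0,"dx":-0.4,"dy":2.6,"dz":-0.2,"gripper":50},{"ax":0,"ay":0,"az":0,"dx":-1.7,"dy":0,"dz":3.6,"gripper":50},{"ax":0,"ay":0,"az":0,"dx":-1.7,"dy":0,"dz":3.6,"gripper":50},{"ax":0,"ay":0,"az":0,"dx":0,"dy":0,"dz":0,"gripper":50}]' 60
python3 - <<'E'
from h import *
o=robot.get_obs()
T=R.from_quat(o['tool_rot']);print('grasp',o['position']-T.apply([0,0,.019]),'jaw',np.degrees(np.arctan2(*T.as_matrix()[[1,0],1])),o['ft_force'],o['moment'],o['time'])
E
```

```text
time: 9.35
position: [0.5192, -0.0918, 0.1347]
tool_rot: [0.887, 0.405, 0.199, -0.096]
ft_force: [0.0, -0.4, -2.3]
grip_width: 0.0593
grasp [ 0.51394503 -0.09810865  0.15187086] jaw -40.80516036372997 [ 0.02950236 -0.37607927 -2.33359964] [-0.45660514  0.36201984  0.03686332] 9.35
```

```bash
python3 -m inch '[{"ax":0,"ay":0,"az":0,"dx":-1.7,"dy":0,"dz":3.6,"gripper":50},{"ax":0,"ay":0,"az":0,"dx":-1.7,"dy":0,"dz":3.6,"gripper":50},{"ax":0,"ay":0,"az":0,"dx":-1.7,"dy":0,"dz":3.6,"gripper":50},{"ax":0,"ay":0,"az":0,"dx":0,"dy":0,"dz":0,"gripper":50}]' 60
python3 - <<'E'
from h import *
o=robot.get_obs()
T=R.from_quat(o['tool_rot']);print('grasp',o['position']-T.apply([0,0,.019]),'jaw',np.degrees(np.arctan2(*T.as_matrix()[[1,0],1])),o['ft_force'],o['moment'],o['time'])
E
```

```text
time: 9.75
position: [0.5191, -0.0916, 0.1227]
tool_rot: [0.887, 0.405, 0.199, -0.096]
ft_force: [-1.3, 0.6, -2.4]
grip_width: 0.0594
grasp [ 0.51390342 -0.09794603  0.13983787] jaw -40.80798633815059 [-1.32191978  0.59894793 -2.39576607] [-0.4046316   0.37426236  0.01191567] 9.75
```

```bash
python3 -m inch '[{"ax":0,"ay":0,"az":0,"dx":-1.3,"dy":0,"dz":2.7,"gripper":50},{"ax":0,"ay":0,"az":0,"dx":-1.3,"dy":0,"dz":2.7,"gripper":50},{"ax":0,"ay":0,"az":0,"dx":-1.3,"dy":0,"dz":2.7,"gripper":50},{"ax":0,"ay":0,"az":0,"dx":0,"dy":0,"dz":0,"gripper":50}]' 60
python3 -m inch '[{"ax":0,"ay":0,"az":0,"dx":-0.6,"dy":0,"dz":1.3,"gripper":50},{"ax":0,"ay":0,"az":0,"dx":0,"dy":0,"dz":0,"gripper":50}]' 60
python3 - <<'E'
from h import *
o=robot.get_obs()
T=R.from_quat(o['tool_rot']);print('grasp',o['position']-T.apply([0,0,.019]),'jaw',np.degrees(np.arctan2(*T.as_matrix()[[1,0],1])),o['ft_force'],o['moment'],o['time'])
E
```

```text
time: 10.15
position: [0.5192, -0.0917, 0.1139]
tool_rot: [0.887, 0.405, 0.2, -0.096]
ft_force: [-0.6, -0.4, -2.6]
grip_width: 0.0596
time: 10.35
position: [0.5194, -0.0918, 0.1128]
tool_rot: [0.887, 0.405, 0.2, -0.096]
ft_force: [0.2, 0.2, -2.0]
grip_width: 0.0593
grasp [ 0.51414432 -0.0981296   0.12995192] jaw -40.80917148684336 [ 0.24036349  0.15272025 -1.95128645] [-0.38832999  0.36694874  0.01046047] 10.35
```

```bash
python3 -m inch '[{"ax":0,"ay":0,"az":0,"dx":-0.4,"dy":0,"dz":0.9,"gripper":50},{"ax":0,"ay":0,"az":0,"dx":0,"dy":0,"dz":0,"gripper":50}]' 60
python3 -m inch '[{"ax":0,"ay":0,"az":0,"dx":-0.4,"dy":0,"dz":0.9,"gripper":50},{"ax":0,"ay":0,"az":0,"dx":0,"dy":0,"dz":0,"gripper":50}]' 60
python3 - <<'E'
from h import *
o=robot.get_obs()
T=R.from_quat(o['tool_rot']);print('grasp',o['position']-T.apply([0,0,.019]),'jaw',np.degrees(np.arctan2(*T.as_matrix()[[1,0],1])),o['ft_force'],o['moment'],o['time'])
E
```

```text
time: 10.55
position: [0.5196, -0.0918, 0.1125]
tool_rot: [0.887, 0.405, 0.2, -0.096]
ft_force: [-0.7, 0.2, 2.3]
grip_width: 0.0593
time: 10.75
position: [0.5199, -0.0915, 0.1123]
tool_rot: [0.887, 0.405, 0.201, -0.096]
ft_force: [-2.6, -0.8, 9.5]
grip_width: 0.0594
grasp [ 0.51457863 -0.09785308  0.12943967] jaw -40.8048497521042 [-2.62970425 -0.84630389  9.45908327] [0.11270203 0.53711071 0.13277122] 10.75
```

The key has bottomed at the expected height (9.5 N reaction). I'll ease the press and start the clockwise turn about the key axis.

```bash
python3 -m inch '[{"ax":0,"ay":0,"az":0,"dx":0.4,"dy":0,"dz":-0.9,"gripper":50},{"ax":-0.0431,"ay":0,"az":0.0902,"dx":0,"dy":0.82,"dz":0,"gripper":50},{"ax":-0.0431,"ay":0,"az":0.0902,"dx":0,"dy":0.82,"dz":0,"gripper":50},{"ax":-0.0431,"ay":0,"az":0.0902,"dx":0,"dy":0.82,"dz":0,"gripper":50},{"ax":-0.0431,"ay":0,"az":0.0902,"dx":0,"dy":0.82,"dz":0,"gripper":50},{"ax":0,"ay":0,"az":0,"dx":0,"dy":0,"dz":0,"gripper":50}]' 60
python3 - <<'E'
from h import *
o=robot.get_obs()
T=R.from_quat(o['tool_rot']);print('grasp',o['position']-T.apply([0,0,.019]),'jaw',np.degrees(np.arctan2(*T.as_matrix()[[1,0],1])),o['ft_force'],o['moment'],o['time'],T.inv().apply([0,0,1]),o['q'].round(3))
snap('side','side7');snap('top','top7')
s=load('side7');cv2.imwrite('pics/s7c.png',cv2.resize(s['img'][90:240,260:440,::-1],None,fx=4,fy=4,interpolation=cv2.INTER_CUBIC))
E
```

```text
time: 11.35
position: [0.5224, -0.0945, 0.1124]
tool_rot: [0.95, 0.221, 0.214, -0.052]
ft_force: [2.4, -0.9, -0.9]
grip_width: 0.0596
grasp [ 0.51512981 -0.09820713  0.12959477] jaw -63.757635055632754 [ 2.40192879 -0.94727266 -0.88832896] [-0.1926227  -0.15292235 -0.00295592] 11.35 [ 0.42991413 -0.00489361 -0.90285652] [-0.622  0.539  2.028  0.866  0.524 -0.259]
```

View pics/s7c.png

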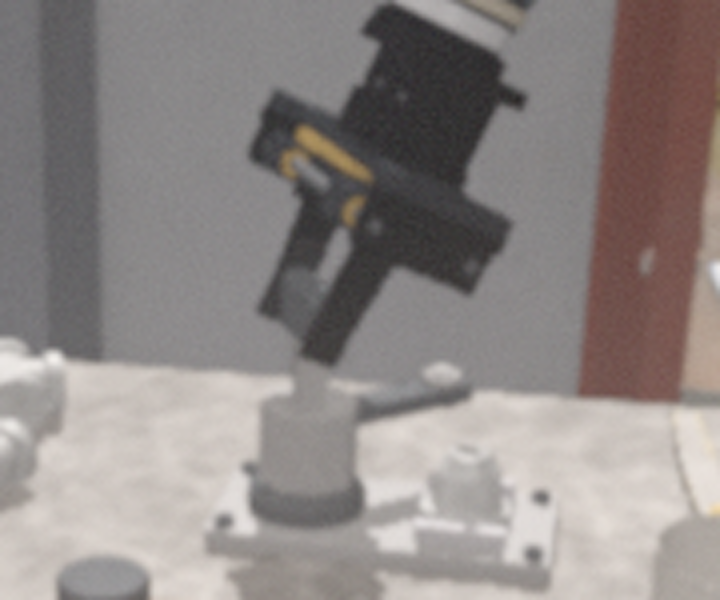

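The arm tip has moved from (425,365) to (445,375) in the crop, so the clamp is turning. I'll continue.

```bash
python3 -m inch '[{"ax":-0.0431,"ay":0,"az":0.0902,"dx":0,"dy":0.82,"dz":0,"gripper":50},{"ax":-0.0431,"ay":0,"az":0.0902,"dx":0,"dy":0.82,"dz":0,"gripper":50},{"ax":-0.0431,"ay":0,"az":0.0902,"dx":0,"dy":0.82,"dz":0,"gripper":50},{"ax":-0.0431,"ay":0,"az":0.0902,"dx":0,"dy":0.82,"dz":0,"gripper":50},{"ax":-0.0431,"ay":0,"az":0.0902,"dx":0,"dy":0.82,"dz":0,"gripper":50},{"ax":0,"ay":0,"az":0,"dx":0,"dy":0,"dz":0,"gripper":50}]' 60
python3 - <<'E'
from h import *
o=robot.get_obs()
T=R.from_quat(o['tool_rot']);print('grasp',o['position']-T.apply([0,0,.019]),'jaw',np.degrees(np.arctan2(*T.as_matrix()[[1,0],1])),o['ft_force'],o['moment'],o['time'],T.inv().apply([0,0,1]),o['q'].round(3))
snap('side','side8');snap('wrist','wrist8')
s=load('side8');cv2.imwrite('pics/s8c.png',cv2.resize(s['img'][90:240,260:440,::-1],None,fx=4,fy=4,interpolation=cv2.INTER_CUBIC))
E
```

```text
time: 12.05
position: [0.5237, -0.0989, 0.1124]
tool_rot: [0.975, -0.019, 0.219, 0.003]
ft_force: [1.5, -2.7, 2.2]
grip_width: 0.0591
grasp [ 0.51555333 -0.09866023  0.12960298] jaw -92.2443062231928 [ 1.52987098 -2.72609773  2.21699291] [-0.53487258  0.11135788 -0.09801715] 12.05 [ 0.42775022 -0.00183343 -0.90389512] [-0.514  0.519  2.099  1.012  0.234  0.138]
```

View pics/s8c.png

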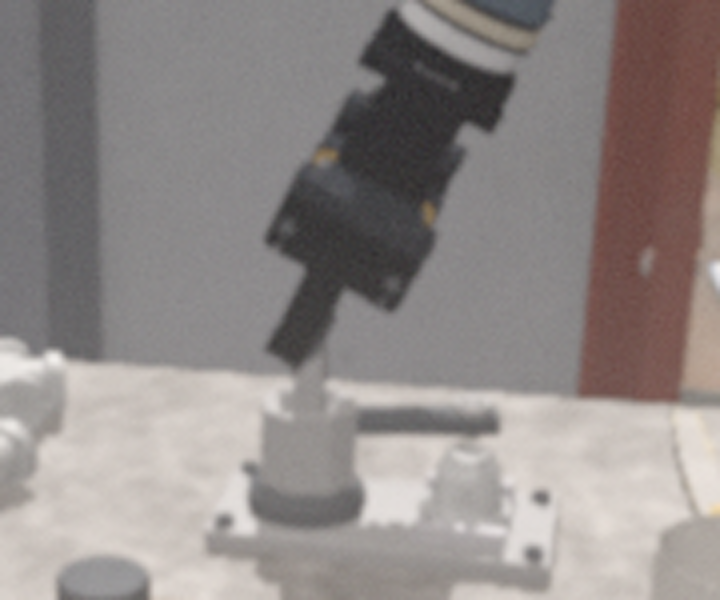

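View pics/wrist8.png

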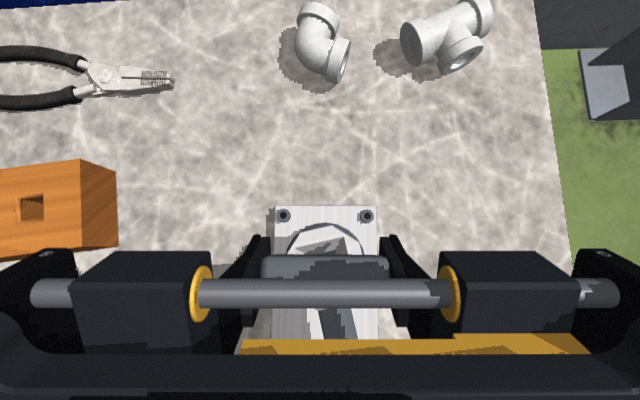

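```bash
cat > st.py <<'E'
from h import *
o=robot.get_obs()
T=R.from_quat(o['tool_rot']);print('grasp',(o['position']-T.apply([0,0,.019])).round(4),'jaw',np.degrees(np.arctan2(*T.as_matrix()[[1,0],1])).round(2),o['ft_force'].round(1),o['moment'].round(3),o['time'],T.inv().apply([0,0,1]).round(3),o['q'].round(3))
E
python3 -m inch '[{"ax":-0.03,"ay":0,"az":0.0632,"dx":0,"dy":0.57,"dz":0,"gripper":50},{"ax":-0.03,"ay":0,"az":0.0632,"dx":0,"dy":0.57,"dz":0,"gripper":50},{"ax":0,"ay":0,"az":0,"dx":0,"dy":0,"dz":0,"gripper":50}]' 60; python3 st.py
python3 -m inch '[{"ax":-0.0215,"ay":0,"az":0.045,"dx":0,"dy":0.4,"dz":0,"gripper":50},{"ax":0,"ay":0,"az":0,"dx":0,"dy":0,"dz":0,"gripper":50}]' 60; python3 st.py
```

```text
time: 12.45
position: [0.5234, -0.1003, 0.1124]
tool_rot: [0.972, -0.087, 0.218, 0.018]
ft_force: [0.3, -3.5, 4.1]
grip_width: 0.0596
grasp [ 0.5154 -0.0989  0.1295] jaw -100.26 [ 0.3 -3.5  4.1] [-0.698 -0.068 -0.222] 12.45 [ 0.427 -0.002 -0.904] [-0.474  0.518  2.103  0.922  0.159  0.388]
time: 12.65
position: [0.5233, -0.1008, 0.1124]
tool_rot: [0.969, -0.112, 0.217, 0.024]
ft_force: [0.8, -3.0, 5.0]
grip_width: 0.0594
grasp [ 0.5154 -0.099   0.1295] jaw -103.1 [ 0.8 -3.   5. ] [-0.729 -0.08  -0.173] 12.65 [ 0.427 -0.002 -0.904] [-0.459  0.518  2.103  0.836  0.134  0.531]
```

```bash

python3 -m inch '[{"ax":-0.0215,"ay":0,"az":0.045,"dx":0,"dy":0.4,"dz":0,"gripper":50},{"ax":0,"ay":0,"az":0,"dx":0,"dy":0,"dz":0,"gripper":50}]' 60 >/dev/null; python3 st.py
python3 -m inch '[{"ax":-0.0215,"ay":0,"az":0.045,"dx":0,"dy":0.4,"dz":0,"gripper":50},{"ax":0,"ay":0,"az":0,"dx":0,"dy":0,"dz":0,"gripper":50}]' 60 >/dev/null; python3 st.py
python3 - <<'E'
from h import *
s=snap('side','side9');cv2.imwrite('pics/s9c.png',cv2.resize(s['img'][90:240,260:440,::-1],None,fx=4,fy=4,interpolation=cv2.INTER_CUBIC))
E
```

```text
grasp [ 0.5153 -0.099   0.1295] jaw -105.93 [ 1.3 -3.   5.4] [-0.866 -0.164 -0.201] 12.85 [ 0.427 -0.002 -0.904] [-0.443  0.518  2.102  0.696  0.112  0.729]
grasp [ 0.5153 -0.099   0.1295] jaw -108.13 [ 0.7 -4.7  6.1] [-1.11  -0.212 -0.007] 13.05 [ 0.426 -0.001 -0.905] [-0.431  0.518  2.1    0.523  0.098  0.947]
```

View pics/s9c.png

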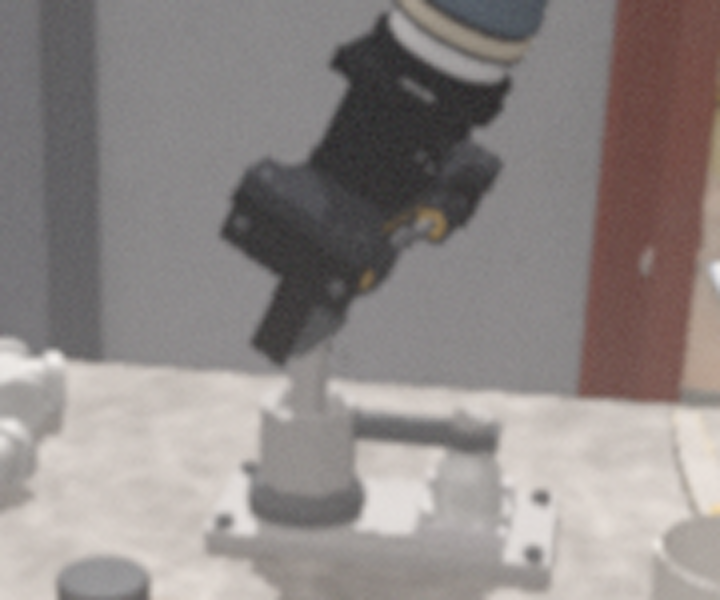

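```bash

python3 -m inch '[{"ax":0,"ay":0,"az":0,"dx":0,"dy":0,"dz":0,"gripper":50}]' 60 >/dev/null; python3 st.py
python3 -m inch '[{"ax":-0.0215,"ay":0,"az":0.045,"dx":0,"dy":0.4,"dz":0,"gripper":50},{"ax":0,"ay":0,"az":0,"dx":0,"dy":0,"dz":0,"gripper":50},{"ax":0,"ay":0,"az":0,"dx":0,"dy":0,"dz":0,"gripper":50}]' 60 >/dev/null; python3 st.py
python3 - <<'E'
from h import *
s=snap('side','side10');a=load('side9')
d=cv2.absdiff(s['img'],a['img']).max(2)
print('turret/arm diff', d[190:205,350:385].mean(), 'gripper diff',d[130:180,315:380].mean(),'bg',d[100:150,270:310].mean())
cv2.imwrite('pics/s10c.png',cv2.resize(s['img'][90:240,260:440,::-1],None,fx=4,fy=4,interpolation=cv2.INTER_CUBIC))
E
```

```text
grasp [ 0.5153 -0.0991  0.1295] jaw -108.15 [ 1.4 -3.3  6.5] [-0.925 -0.213  0.   ] 13.2 [ 0.426 -0.001 -0.905] [-0.431  0.518  2.1    0.527  0.099  0.943]
grasp [ 0.5153 -0.099   0.1295] jaw -109.91 [ 1.2 -4.6  6.1] [-0.887 -0.324  0.364] 13.5 [ 0.426 -0.    -0.905] [-0.42   0.519  2.098  0.344  0.092  1.162]
turret/arm diff 2.236190476190476 gripper diff 5.422769230769231 bg 2.71
```

The torque about the key has risen to about 0.7 N·m while the clamp arm stayed still, so it is at the stop. I'll turn back slightly within the play to unload, then open the gripper.

```bash

python3 -m inch '[{"ax":0.0215,"ay":0,"az":-0.045,"dx":0,"dy":-0.4,"dz":0,"gripper":50},{"ax":0.0215,"ay":0,"az":-0.045,"dx":0,"dy":-0.4,"dz":0,"gripper":50},{"ax":0,"ay":0,"az":0,"dx":0,"dy":0,"dz":0,"gripper":50}]' 60 >/dev/null; python3 st.py
python3 -m inch '[{"ax":0,"ay":0,"az":0,"dx":0,"dy":0,"dz":0,"gripper":82},{"ax":0,"ay":0,"az":0,"dx":0,"dy":0,"dz":0,"gripper":82},{"ax":0,"ay":0,"az":0,"dx":0,"dy":0,"dz":0,"gripper":82},{"ax":0,"ay":0,"az":0,"dx":0,"dy":0,"dz":0,"gripper":82}]' 60; python3 st.py
python3 - <<'E'
from h import *
s=snap('side','side11');cv2.imwrite('pics/s11c.png',cv2.resize(s['img'][90:240,260:440,::-1],None,fx=4,fy=4,interpolation=cv2.INTER_CUBIC))
snap('wrist','wrist11')
E
```

```text
grasp [ 0.5151 -0.0992  0.1295] jaw -105.62 [ 2.7 -1.6  6.2] [-0.556 -0.676 -0.001] 13.85 [ 0.425 -0.003 -0.905] [-0.446  0.518  2.101  0.699  0.118  0.719]
time: 14.25
position: [0.5204, -0.0991, 0.1105]
tool_rot: [0.968, -0.134, 0.213, 0.027]
ft_force: [-0.0, 0.4, 0.0]
grip_width: 0.0707
grasp [ 0.5127 -0.097   0.1278] jaw -105.68 [-0.   0.4  0. ] [ 0.043  0.425 -0.026] 14.25 [ 0.419 -0.005 -0.908] [-0.444  0.519  2.104  0.689  0.119  0.732]
```

View pics/s11c.png

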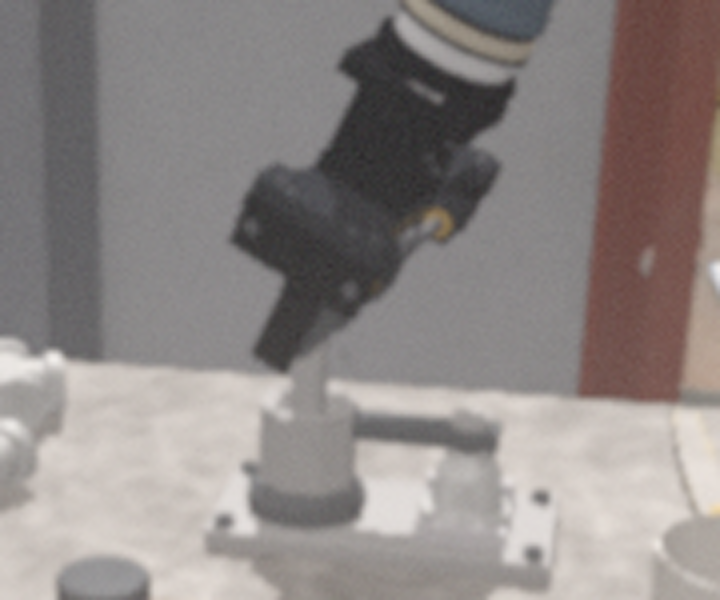

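View pics/wrist11.png

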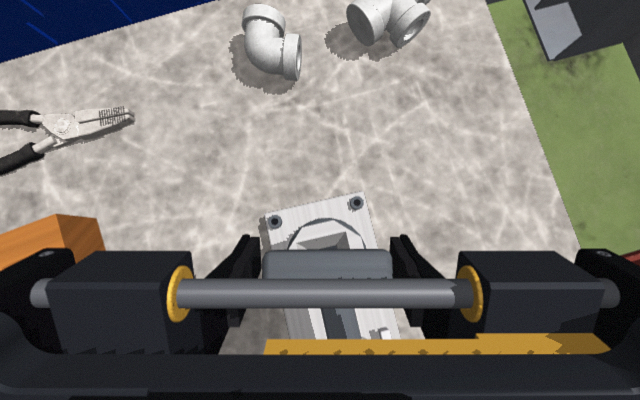

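The gripper is open with no contact force. The arm lies over the casting and the key stands in the socket. The right finger, at x≈395, is closest to the wing, whose end is at x≈391, so I'll shift 2 mm and back out along the tool.

```bash

python3 -m inch '[{"ax":0,"ay":0,"az":0,"dx":0,"dy":2,"dz":0,"gripper":90},{"ax":0,"ay":0,"az":0,"dx":0,"dy":0,"dz":-8,"gripper":90},{"ax":0,"ay":0,"az":0,"dx":0,"dy":0,"dz":-15,"gripper":90},{"ax":0,"ay":0,"az":0,"dx":0,"dy":0,"dz":-20,"gripper":90},{"ax":0,"ay":0,"az":0,"dx":0,"dy":0,"dz":-25,"gripper":90},{"ax":0,"ay":0,"az":0,"dx":0,"dy":0,"dz":-25,"gripper":90},{"ax":0,"ay":0,"az":0,"dx":0,"dy":0,"dz":-25,"gripper":90},{"ax":0,"ay":0,"az":0,"dx":0,"dy":0,"dz":0,"gripper":90}]' 60; python3 st.py
python3 - <<'E'
from h import *
w=snap('wrist','wrist12');s=snap('side','side12');snap('top','top12')
cv2.imwrite('pics/s12c.png',cv2.resize(s['img'][90:240,260:440,::-1],None,fx=4,fy=4,interpolation=cv2.INTER_CUBIC))
E
```

```text
time: 15.15
position: [0.473, -0.0888, 0.2208]
tool_rot: [0.967, -0.134, 0.216, 0.028]
ft_force: [0.7, -0.6, -0.2]
grip_width: 0.0784
grasp [ 0.4652 -0.0867  0.238 ] jaw -105.71 [ 0.7 -0.6 -0.2] [ 0.071  0.45  -0.005] 15.15 [ 0.426 -0.003 -0.905] [-0.476  0.217  2.108  0.231  0.395  1.175]
```

View pics/wrist12.png

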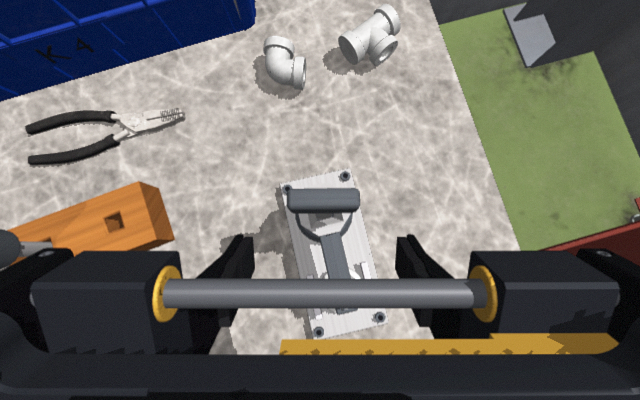

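View pics/s12c.png

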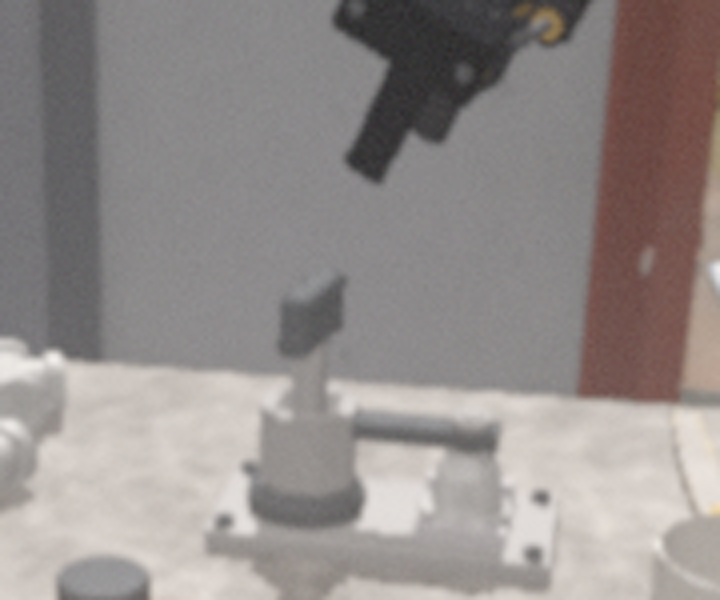

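The key stands free in the socket. I'll back off a little more so the camera can see the clamp arm and casting and measure the final angle.

```bash

python3 -m inch '[{"ax":0,"ay":0,"az":0,"dx":-28,"dy":0,"dz":-18,"gripper":90},{"ax":0,"ay":0,"az":0,"dx":-28,"dy":0,"dz":-18,"gripper":90},{"ax":0,"ay":0,"az":0,"dx":-28,"dy":0,"dz":-18,"gripper":90},{"ax":0,"ay":0,"az":0,"dx":-28,"dy":0,"dz":-18,"gripper":90},{"ax":0,"ay":0,"az":0,"dx":0,"dy":0,"dz":0,"gripper":90},{"ax":0,"ay":0,"az":0,"dx":0,"dy":0,"dz":0,"gripper":90}]' 60; python3 st.py
python3 - <<'E'
from h import *
w=snap('wrist','wrist13');snap('top','top13')
cv2.imwrite('pics/w13c.png',cv2.resize(w['img'][90:270,240:440,::-1],None,fx=3.2,fy=3.2,interpolation=cv2.INTER_CUBIC))
E
```

```text
time: 15.9
position: [0.3459, -0.0534, 0.2361]
tool_rot: [0.967, -0.135, 0.214, 0.028]
ft_force: [0.7, 0.5, 0.1]
grip_width: 0.0783
grasp [ 0.3382 -0.0512  0.2533] jaw -105.81 [0.7 0.5 0.1] [ 0.031  0.391 -0.086] 15.9 [ 0.422 -0.004 -0.907] [-0.609 -0.032  2.345  0.339  0.438  0.959]
```

View pics/w13c.png

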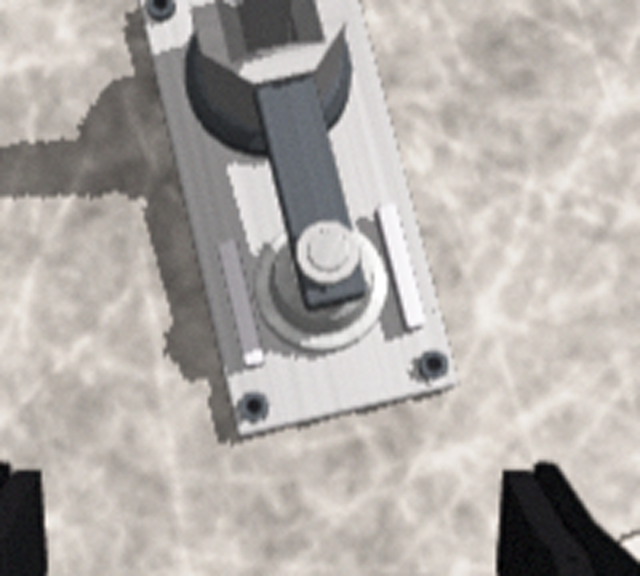

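View pics/top13.png

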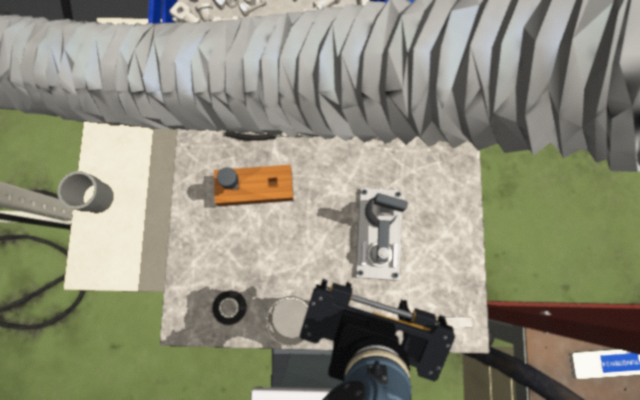

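```bash
python3 - <<'E'
from h import *
w=load('wrist13');f=lambda p:[((x+.5)/3.2-.5+240,(y+.5)/3.2-.5+90) for x,y in p]
ang=lambda P:np.degrees(np.arctan2(*(P[1]-P[0])[[1,0]])).round(2)
zt=dep(w,f([(300,170)]));zp=dep(w,f([(380,170)]));print(zt,zp)
for e in ([(258,92),(306,305)],[(316,78),(362,293)]): print('arm edge',ang(onz(w,f(e),zt[0,2])))
for e in ([(360,5),(450,378)],[(150,25),(238,435)]): print('plate edge',ang(onz(w,f(e),zp[0,2])))
nub=onz(w,f([(327,250)]),.08);print('nub',nub,'from axis',np.degrees(np.arctan2(nub[0,1]+.0985,nub[0,0]-.514)))
t=load('top13');v,u=np.mgrid[185:225,360:415];uv=np.stack([u.ravel(),v.ravel()],1);P=dep(t,uv);k=P[(P[:,2]>.115)&(P[:,2]<.16)];print('key head top z',np.percentile(k[:,2],[10,50,90]).round(4),k.mean(0).round(4),len(k))
E
```

```text
[[ 0.45655773 -0.09343552  0.0699085 ]] [[ 0.46567825 -0.13105637  0.01130235]]
arm edge 176.46
arm edge 175.4
plate edge 176.37
plate edge 176.6
nub [[ 0.4235528  -0.09354748  0.08      ]] from axis 176.8658476307826
key head top z [0.1257 0.1429 0.145 ] [ 0.5136 -0.0983  0.1399] 403
```

Everything checks out: the arm lies along the plate over the casting (about 176°, level with the plate axis), and the key top is at z≈0.144, which means fully seated. The pin is still in the stand. I'll hand in.

```bash
python3 -c "
from h import *
o=robot.get_obs();print(o['time'],o['ft_force'].round(1),abs(o['joint_velocities']).max());print(robot.hand_in())"
```

```text
16.0 [-0.9 -0.2 -0.5] 0.010016809341864476
the job is handed in; nothing more can be done
None
```

I took the square key out of the stand, pushed it fully into the clamp socket and turned it clockwise until the clamp arm stopped over the casting. I then let go, backed off and handed in at 16.0 s. I gripped the wing by its ends with the tool leaned back about 26° to stay clear of the hose.

**Last checks**
- **Key:** it stands in the socket with its top at z ≈ 0.143–0.145 m, against 0.144 expected. It bottomed with about 9.5 N.
- **Clamp arm:** its edges lie at 175.4° and 176.5°, against 176.4–176.6° for the plate it lies along. It turned about 53° from its starting position. At the end the torque rose to roughly 0.7 N·m with no further arm movement; that figure assumes a lever arm for the force sensor.
- **Pin and contact:** the pin is still in the stand, and the measured force on the gripper was about 1 N or less.

**What disagreed or failed**
- My first two moves were refused because each row needs every key. Nothing moved.
- Triangulating the wing and socket between the top and wrist cameras came out 10–16 mm too low, so I used wrist depth and a second wrist view for heights.
- One alignment correction overshot by about 2 mm because the arm had not settled, and I corrected it before the key entered the square hole.

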